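Gauge the gap beside a workpiece on an inclined fixture

TASK

Find the size of the gap between the clamped workpiece and the fixed stop on the steel inclined fixture: push the thinnest spacer plate down into it first, take it out, then try the next thicker one, and go on in order. Leave standing in the gap the thickest plate that goes all the way down, its edge against the low ledge, with the other two plates back in the wooden rack, and do not disturb the other things on the bench.

Things in the scene. Friction and masses are not known exactly. Their poses are not given: they have to be found in the camera images.
- fixture: Dark steel inclined fixture, fixed to the bench, low side away from the robot. Origin on the bench; x level to its high side, y across, z up. Its floor slopes 30 deg, rising to +x: normal (-0.5, 0, 0.866), 55 mm above the bench at the origin. Ledge along the low side: 20 mm high, face 35 mm down the slope from the origin. All on it is under 48 mm above the floor.
- workpiece: Aluminium block clamped on the fixture's floor, -y side of the gap, immovable; 35 mm high square to the slope, 70 mm along it, some 45 to 50 mm wide (exact width unknown: the gap must be tried), small strap clamp on top. Origin on the floor, near its middle. Gap to the stop: 11 to 21 mm, so the thinnest plate always goes in.
- gap_floor (a point): Foot of the stop's gap face, on the floor, 35 mm up the slope from the ledge: a plate resting against the ledge is centred on it along the slope. The stop is a bright steel block, 30 mm wide, 70 mm along the slope, 35 mm high, on the fixture's +y side; its face is at fixture y = +10 mm; the gap lies to -y of it. Axes as the fixture's.
- gap_mouth (a point): 35 mm above gap_floor square to the slope, in the plane of the stop's face, level with the tops of stop and workpiece. Both faces of the gap run straight up the slope, square to the floor; their upper 5 mm are chamfered at 45 deg as a lead-in. Axes as the fixture's.
- rack: Wooden rack, fixed to the bench, low side away from the robot. Origin on the bench under the middle slot; x level to its high side, y across, z up. Floor slopes 30 deg like the fixture's (normal (-0.5, 0, 0.866)), 55 mm above the bench at the origin; 20 mm ledge 35 mm down the slope. Three slots, 26 mm wide, 30 mm deep, at y = -75, 0, +75 mm, each holding one plate.
- thin_plate: Bare aluminium plate, 10 mm thick, 70 mm wide, 90 mm long, about 0.17 kg, standing on end in one of the rack's slots (any), lower edge on the ledge, tilted with the slope. Origin: middle of its lower end; top end at z = +90 mm. x = width (up the slope), y = thickness (across the slot), z = length (square to the slope).
- middle_plate: Bare aluminium plate, 14 mm thick, 70 mm wide, 90 mm long, about 0.24 kg, standing on end in one of the rack's slots (any), lower edge on the ledge, tilted with the slope. Origin: middle of its lower end; top end at z = +90 mm. x = width (up the slope), y = thickness (across the slot), z = length (square to the slope).
- thick_plate: Bare aluminium plate, 18 mm thick, 70 mm wide, 90 mm long, about 0.30 kg, standing on end in one of the rack's slots (any), lower edge on the ledge, tilted with the slope. Origin: middle of its lower end; top end at z = +90 mm. x = width (up the slope), y = thickness (across the slot), z = length (square to the slope).
- oil_can: Bystander: metal can, 60 mm across, 130 mm high; origin at the middle of its underside.
- spanner: Bystander: spanner 190 mm long lying on the bench; origin under its middle.
- chuck_key: Bystander: T-shaped chuck key about 145 mm long with a 110 mm cross bar, lying on the bench; origin under its middle.
There are look-alikes about, which are no part of the job. What is shaped like the middle_plate but purple is not meant. Leave any blue look-alike of the thin_plate alone.

How it is judged:
By the outcome, as a careful person would: the job done as asked, in the order asked, and still so for the second after the job is handed in, with the robot touching nothing.
It also fails if it takes over 72 s, if anything falls off the work surface, if the arm or the gripper's body presses on something with over 40 N, if the wrist force passes 120 N, or if a joint passes its speed limit or range.

ROBOT

A 6-joint arm with a two-finger parallel gripper is mounted at the origin on the work surface. World frame = base frame: x ahead of the robot, y to its left, z up, the work surface at z = 0. Lengths are in m, angles in rad, forces in N, time in s.
With the tool pointing down it reaches from about 0.3 to 0.875 m from the base axis. Payload 6.4 kg.
Tool frame: the origin (TCP) lies at the very end of the fingers, on their centre line; the grasp point (between the pads) lies 19 mm behind it; y points along the fingers, z is the direction in which the jaws open and shut, and the axes are right-handed (so a half turn about y gives the same grasp; the last joint's range is limited). The gripper opens to 85 mm and grips with 20 to 120 N. Pads are 22 mm wide; open, the fingers measure 114 mm over their backs; the gripper's body (76 mm by 85 mm) begins 54 mm behind the grasp point. The pads swing forward as they close: fully open they stand 13 mm farther back than shut.
Start: joints at [0.966, 0.181, 1.607, -0, 1.354, -0.206], TCP at [0.223, 0.53, 0.231] pointing down, gripper open.
Joint ranges: [-2.99, 2.99], [-0.89, 2.07], [0.3, 2.58], [-1.14, 4.28], [0, 2.63], [-3.12, 3.12]. Speed limits (rad/s): [2.57, 2.57, 3.01, 3.14, 3.14, 3.14].

INTERFACE

Orientations are given as a 3x3 rotation matrix whose columns are the frame's x, y, z axes.
In Python, from plant import * gives the robot as it stands.
- The arm moves only by the tool servo_tool, never from a script. Its argument "series" is a list of rows, each a list of 4 numbers: the shift along the tool's x, y, z each as a share of 40 mm, from -1 to 1, then the turn about the tool's y as a share of 360 degrees, from -1 to 1. In form: [[x, y, z, roll], ...]. A call has 1 to 8 rows; each row shifts and turns the commanded pose from where the row before left it, along the tool's axes as they then stand; what a row does not reach is not made up. A row lasts 1/8 s, in which the tool goes at most 62.5 mm and 10.7 degrees, less where a joint would pass 70% of its speed; a pose out of reach is approached as far as the arm can. A call with a number of a shift or a turn outside -1 to 1 is refused whole. A call with a gripper value outside its range is refused whole. "jaw" is the closure in counts, from 0 (fully open) to 255 (shut), set as the call begins (left out, the last holds). The fingers move at their own pace and stop on an object; "squeeze" is the grip in N (left out, the last holds). Time passes only in rows, so rows that do not move let the fingers close. It gives the time, the measured TCP pose, the force and the opening at its end, in the units of the state.
- get_obs(): the state, without advancing time (a new reading comes with each control period).
- capture(name): name is "side" or "top"; returns a dict with "img" (384x512x3 uint8, red, green, blue), "range_z" (384x512 float32, m along the optical axis (not along the pixel's ray), 0 where there is no reading), "fov_y" (degrees; the focal length in pixels is half the picture's height over the tangent of half this angle, whatever the lens; pixels are square), "cx", "cy" (the principal point, pixels), "distortion" ([k1, k2, p1, p2, k3] as OpenCV has them; the pictures are not rectified), "pose" (4x4, takes a point from camera to world coordinates). Camera axes: x right, y up, looking along -z (the intrinsics and any distortion apply to the point x, -y, -z); pixel columns grow to the right and rows downward; lengths in m; the calibration is good to about 2 mm. A picture is of the moment at which its call begins.
- sign_off(): hands the job in, once; it reports no verdict.
The state is a dict: "time": time; "joints": joint angles; "joint_velocities": joint speeds; "joint_efforts": joint torques, N m; "tcp_pos": TCP position; "eef_rot": TCP orientation; "wrist_force": force on the tool from outside, world axes, zero at the start; "ft_torque": the same for the moment, N m; "grip_width": finger opening in m.
Only numpy, scipy, OpenCV 4.12 (cv2) and the standard library are available. Lean on these libraries where they do the work, as an engineer would, in place of code of your own. Each camera call takes 0.05 s, during which the arm holds its last target.

## Working session

There is one attempt and no reset: what is moved stays moved. The work goes in short steps, Python scripts to look and compute and a tool call to move; the robot and the scene stay as the last step left them, time stands still between calls to the robot, and variables do not carry over. Pictures are saved under pics/ and viewed, and the job is handed in when it is done.

Besides the shell and the picture viewer there is one more tool, called after "Call:" as name(argument=value, ...) on one line, values as JSON. servo_tool: Moves the arm, as the interface text tells. Shift numbers are shares of 40 mm and turn numbers shares of 360 degrees, none past 1 either way. Its arguments: {"type":"object","properties":{"series":{"type":"array","items":{"type":"array","items":{"type":"number","minimum":-1,"maximum":1}}},"jaw":{"type":"number"},"squeeze":{"type":"number"}},"required":["series"]}

```bash
ls -la; mkdir -p pics; python3 - <<'E'
from plant import *
import cv2,pickle
o=get_obs()
for k,v in o.items(): print(k,v)
d={}
for n in("side","top"):
    c=capture(n); d[n]=c
    cv2.imwrite(f"pics/{n}0.png",c["img"][:,:,::-1])
    print(n,c["fov_y"],c["cx"],c["cy"],c["distortion"],c["pose"])
pickle.dump(d,open("cap0.pkl","wb"))
E
```

```text
total 12
drwxr-xr-x  3 agent agent 4096 Dec  7 05:53 .
drwxr-xr-x 23 root  root  4096 Dec  7 05:53 ..
drwxr-xr-x  2 agent agent 4096 Dec  7 05:53 pics
time 0.0
joints [ 9.65676699e-01  1.81543898e-01  1.60802969e+00  1.52283418e-05
  1.35378791e+00 -2.06305333e-01]
joint_velocities [-1.33155970e-03 -1.10248090e-03 -5.22779005e-04  3.73009255e-04
 -8.00117263e-04  3.22360099e-05]
joint_efforts [ 1.60292329e-04 -4.44881451e+01 -3.51332009e+01 -3.69381632e-04
  8.94350029e-03  3.08023516e-05]
tcp_pos [0.22294478 0.52941299 0.23037207]
eef_rot [[ 9.21520611e-01 -1.01845656e-03  3.88328116e-01]
 [-3.88329269e-01 -1.44629875e-03  9.21519553e-01]
 [-3.76889166e-04 -9.99998435e-01 -1.72829060e-03]]
wrist_force [ 0.12044256  0.42720638 -0.13752933]
ft_torque [ 0.0218221  -0.01530824 -0.01851867]
grip_width 0.08526887597460546
side 43.52439857965201 255.01079778323492 192.74961409447843 [-0.14471813  0.          0.          0.          0.        ] [[ 0.98084739  0.09546925 -0.16977635  0.28271985]
 [-0.19469202  0.5064099  -0.84002621 -1.11700544]
 [ 0.00577975  0.85699162  0.51529794  0.72995293]
 [ 0.          0.          0.          1.        ]]
top 54.70504168620439 252.6302859513642 193.0428800046604 [-0.07266154  0.          0.          0.          0.        ] [[-0.01652182  0.98860223 -0.14964179  0.35223393]
 [-0.99984387 -0.01727326 -0.00372319 -0.00218337]
 [-0.00626555  0.14955691  0.98873327  1.02179062]
 [ 0.          0.          0.          1.        ]]
```

View pics/side0.png

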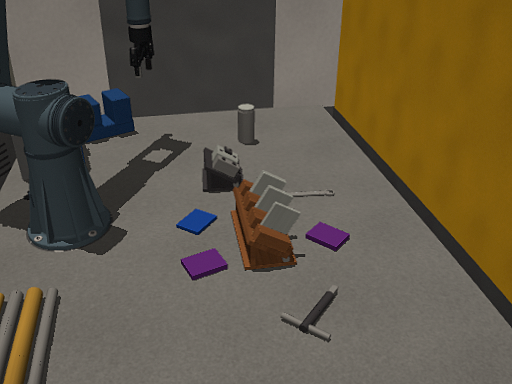

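View pics/top0.png

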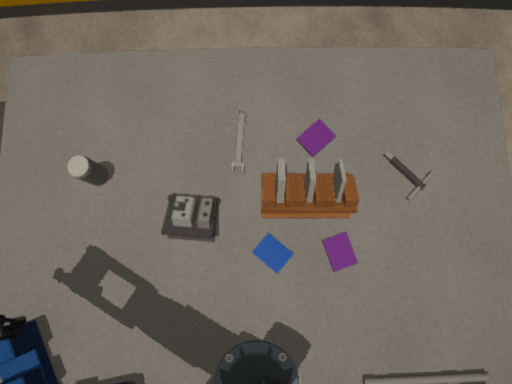

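```bash
cat >h.py <<'E'
import numpy as np,cv2
def cam(c):
    h,w=c["img"].shape[:2]; f=h/2/np.tan(np.radians(c["fov_y"])/2)
    K=np.array([[f,0,c["cx"]],[0,f,c["cy"]],[0,0,1.]]); return K,np.array(c["distortion"],float)
def cloud(c):
    K,D=cam(c); h,w=c["img"].shape[:2]
    uv=np.stack(np.meshgrid(np.arange(w),np.arange(h)),-1).reshape(-1,1,2).astype(float)
    n=cv2.undistortPoints(uv,K,D).reshape(h,w,2); z=c["range_z"]
    P=np.stack([n[...,0]*z,-n[...,1]*z,-z],-1)@c["pose"][:3,:3].T+c["pose"][:3,3]
    P[z<=0]=np.nan; return P
def proj(c,X):
    K,D=cam(c); T=np.linalg.inv(c["pose"]); X=np.atleast_2d(X)@T[:3,:3].T+T[:3,3]
    X=X*[1,-1,-1]
    return cv2.projectPoints(X,np.zeros(3),np.zeros(3),K,D)[0].reshape(-1,2)
def crop(c,r0,r1,c0,c1,s,fn):
    cv2.imwrite(fn,cv2.resize(c["img"][r0:r1,c0:c1,::-1],None,fx=s,fy=s,interpolation=cv2.INTER_CUBIC))
E
python3 - <<'E'
from h import *;import pickle
d=pickle.load(open("cap0.pkl","rb")); t=d["top"]; P=cloud(t)
crop(t,150,260,150,370,3.6,"pics/topc0.png"); crop(d["side"],140,280,190,310,4.2,"pics/sidec0.png")
# height maps
np.set_printoptions(linewidth=250,suppress=True)
for nm,(r0,r1,c0,c1) in {"fix":(186,250,158,226),"rack":(155,225,255,365)}.items():
    Q=P[r0:r1,c0:c1].reshape(-1,3); print(nm,(np.isfinite(Q[:,0])).mean())
    Q=Q[Q[:,2]>0.02]; print(Q.min(0),Q.max(0),len(Q))
print((P[186:246:2,158:226:2,2]*1000).round())
E
```

```text
fix 0.9981617647058824
[0.38427755 0.09903691 0.02375861] [0.49852513 0.23686499 0.10527554] 1986
rack 0.9963636363636363
[ 0.44117906 -0.2676056   0.03526675] [ 0.57541    -0.02172395  0.15158686] 4092
[[ 1.  0. -0. ... -2. -3. -1.]
 [-2.  0. -5. ... -2. -1. -4.]
 [-2. -1. -1. ... -3. -2. -5.]
 ...
 [ 0. -2. -2. ... -2. -2. -4.]
 [-3. -2. -2. ... -1. -3. -3.]
 [-6. -5. -0. ... -3.  1.  0.]]
```

View pics/topc0.png

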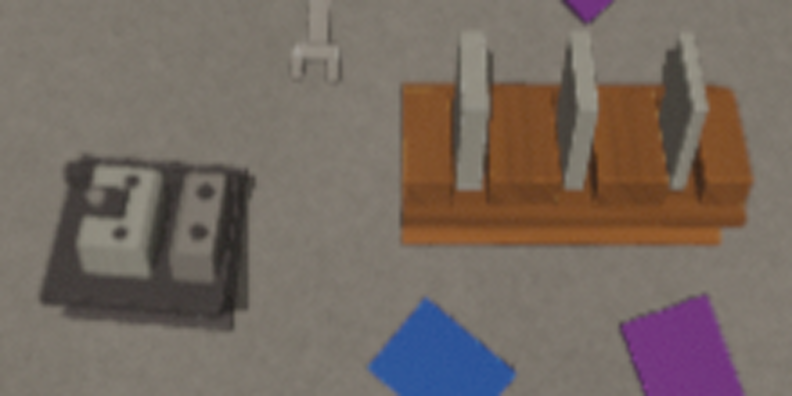

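View pics/sidec0.png

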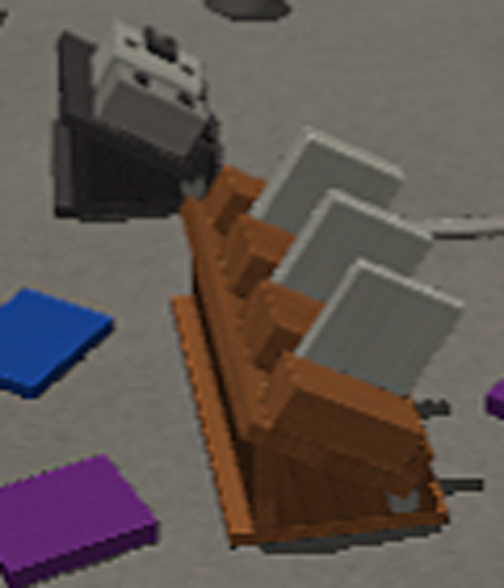

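```bash
cat >>h.py <<'E'
def Rz(a): return np.array([[np.cos(a),-np.sin(a),0],[np.sin(a),np.cos(a),0],[0,0,1]])
S=np.array([[.8660254,0,-.5],[0,1,0],[.5,0,.8660254]]) # cols: slope x, y, normal in fixture frame
def toslope(P,p):  # p=(x,y,yaw): world -> slope coords (u up slope from origin, y, n above floor)
    Q=(P-[p[0],p[1],0])@Rz(p[2]); return (Q-[0,0,.055])@S
def fromslope(Q,p): return (np.atleast_2d(Q)@S.T+[0,0,.055])@Rz(p[2]).T+[p[0],p[1],0]
def box(Q,lo,hi):
    lo,hi=np.array(lo),np.array(hi); q=np.abs(Q-(lo+hi)/2)-(hi-lo)/2
    return np.linalg.norm(np.maximum(q,0),axis=-1)+np.minimum(q.max(-1),0)
E
cat >fit.py <<'E'
from h import *;import pickle
from scipy.optimize import least_squares
d=pickle.load(open("cap0.pkl","rb"))
C={k:cloud(v) for k,v in d.items()}
def pts(cx,cy,r,z0):
    out=[]
    for k in C:
        Q=C[k].reshape(-1,3); m=(abs(Q[:,0]-cx)<r[0])&(abs(Q[:,1]-cy)<r[1])&(Q[:,2]>z0); out.append(Q[m]); print(k,m.sum())
    return out
if __name__=="__main__":
  PP=pts(.44,.165,(.09,.09),.03)
  for sel in ([0],[1],[0,1]):
    P=np.concatenate([PP[i] for i in sel])
    def sdf(p,P):
        Q=toslope(P,p); g,w,wc=p[3],p[4],p[5]
        s=box(Q,[-.035,.010,0],[.035,.040,.035])
        k=box(Q,[wc-.035,.010-g-w,0],[wc+.035,.010-g,.035])
        fl=box(Q,[-.035,-.2,-.02],[.12,.2,0])
        return np.minimum(np.minimum(s,k),abs(Q[:,2]))
    best=None
    for x0 in(.43,.45):
      for y0 in (.155,.17):
        for a in(-.1,.05):
          f=lambda p:sdf(p,P)
          Q=None
          r=least_squares(f,[x0,y0,np.pi+a,.015,.047,0],loss="soft_l1",f_scale=.002,x_scale=[.01,.01,.1,.01,.01,.01])
          if best is None or r.cost<best.cost: best=r
    print(sel,best.x.round(4),best.cost,np.median(abs(best.fun)))
E
python3 fit.py
```

```text
side 1060
top 1983
[0] [4.3660e-01 1.1970e-01 3.0082e+00 3.4000e-03 1.3090e-01 1.2000e-03] 0.005323645108490436 0.0015463256339592528
[1] [ 4.4020e-01  1.5090e-01  3.0441e+00  1.6800e-02  7.3200e-02 -2.7000e-03] 0.005257355998690763 0.0012959079744056196
[0, 1] [ 4.403e-01  1.506e-01  3.032e+00  1.700e-02  7.440e-02 -1.700e-03] 0.011061441231821005 0.0015105201377343333
```

```bash
cat >rect.py <<'E'
from h import *;import pickle,sys
def rect(c,p,n,ur,yr,s,fn):
    u=np.arange(ur[0],ur[1],s);y=np.arange(yr[0],yr[1],s)
    U,Y=np.meshgrid(u,y,indexing="ij")
    X=fromslope(np.stack([U,Y,np.full_like(U,n)],-1).reshape(-1,3),p)
    m=proj(c,X).reshape(len(u),len(y),2).astype(np.float32)
    im=cv2.remap(c["img"],m[...,0],m[...,1],cv2.INTER_CUBIC)
    if fn: cv2.imwrite(fn,cv2.resize(im[:,:,::-1],None,fx=2,fy=2))
    return im
E
python3 - <<'E'
from rect import *
d=pickle.load(open("cap0.pkl","rb"));p=[.440,.151,3.044]
im=[rect(d[k],p,.035,(-.06,.06),(-.08,.06),.0005,None) for k in("top","side")]
o=np.vstack(im)[:,:,::-1].copy()
for k in range(2):
  for j,y in enumerate(np.arange(-80,60,10)): cv2.line(o,(j*20,k*240),(j*20,k*240+(12 if y==0 else 6)),(0,0,255),1)
  for j in range(12): cv2.line(o,(0,k*240+j*20),(6 if j!=6 else 12,k*240+j*20),(0,255,0),1)
cv2.imwrite("pics/rect0.png",cv2.resize(o,None,fx=1.24,fy=1.24))
E
```

```text
(no output)
```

View pics/rect0.png

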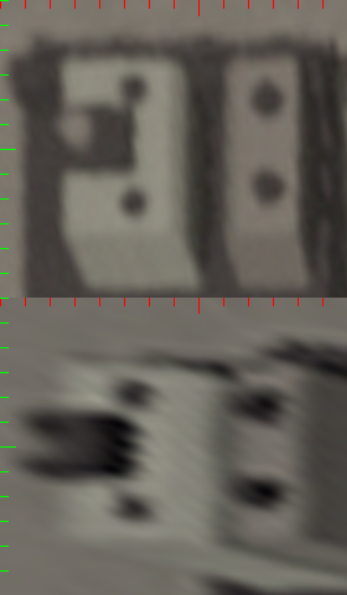

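```bash
python3 - <<'E'
from rect import *
d=pickle.load(open("cap0.pkl","rb"));p=[.440,.151,3.044]
im=rect(d["top"],p,.035,(-.06,.06),(-.08,.06),.0005,None)
g=cv2.GaussianBlur(im.astype(np.float32).mean(2),(0,0),2)
for nm,y0,y1,sg in(("stopL",4,16,1),("stopR",36,46,-1),("wpR",-10,0,-1),("wpL",-60,-48,1)):
    us=[];ys=[]
    for r in range(int((-30+60)*2),int((30+60)*2),4):
        a,b=int((y0+80)*2),int((y1+80)*2); gr=np.gradient(g[r])[a:b]*sg
        k=gr.argmax(); 
        if 0<k<len(gr)-1:
            dd=(gr[k-1]-gr[k+1])/(2*(gr[k-1]-2*gr[k]+gr[k+1])); us.append(r/2-60); ys.append((a+k+dd)/2-80)
    us=np.array(us);ys=np.array(ys)
    m=np.ones(len(us),bool)
    for _ in range(4):
        c=np.polyfit(us[m],ys[m],1); m=abs(np.polyval(c,us)-ys)<.7
    print(nm,c.round(4),m.sum(),len(us)); print(np.c_[us,ys.round(1)][::3].tolist())
for yy in (-30,20,36):
    col=g[:,int((yy-3+80)*2):int((yy+3+80)*2)].mean(1); gr=np.gradient(col); 
    print(yy,[(i/2-60,round(float(gr[i]),1)) for i in range(240) if abs(gr[i])>1.2 and abs(gr[i])==max(abs(gr[max(0,i-4):i+5]))])
E
```

```text
stopL [4.4000e-03 1.0823e+01] 29 30
[[-30.0, 10.6], [-24.0, 11.2], [-18.0, 10.4], [-12.0, 10.4], [-6.0, 11.3], [0.0, 10.2], [6.0, 10.8], [12.0, 11.7], [18.0, 10.5], [24.0, 11.2]]
stopR [-4.60000e-03  4.01403e+01] 30 30
[[-30.0, 40.0], [-24.0, 40.3], [-18.0, 40.4], [-12.0, 39.9], [-6.0, 40.2], [0.0, 40.5], [6.0, 39.6], [12.0, 40.2], [18.0, 40.4], [24.0, 39.9]]
wpR [-7.0000e-04 -5.2254e+00] 30 30
[[-30.0, -5.9], [-24.0, -5.0], [-18.0, -5.2], [-12.0, -5.2], [-6.0, -4.9], [0.0, -5.4], [6.0, -5.2], [12.0, -5.6], [18.0, -5.1], [24.0, -5.5]]
wpL [ 5.30000e-03 -5.48379e+01] 21 30
[[-30.0, -55.3], [-24.0, -54.7], [-18.0, -54.9], [-12.0, -55.9], [-6.0, -54.9], [0.0, -51.7], [6.0, -53.7], [12.0, -54.6], [18.0, -55.0], [24.0, -54.7]]
-30 [(-43.5, -3.2), (-37.0, 5.6), (-29.0, -3.9), (-16.0, -2.8), (9.0, 5.6), (17.5, -3.5), (26.0, 4.1), (33.5, -1.2), (57.0, -4.3)]
20 [(-44.0, -3.2), (-36.0, 3.4), (-16.0, 1.3), (56.0, -3.0)]
36 [(-46.0, -3.9), (-37.0, 3.7), (-23.5, -1.4), (12.5, -1.9), (19.5, 1.7), (56.5, -3.1)]
```

```bash
python3 - <<'E'
from rect import *
from fit import pts,C
from scipy.optimize import least_squares
P=np.concatenate(pts(.5,-.145,(.12,.16),.03))
# divider tops + plate tops: fit n planes
def sdf(p):
    Q=toslope(P,p); s=None
    for a,b in((-.2,-.088),(-.062,-.013),(.013,.062),(.088,.2)):
        a=max(a,-.115);b=min(b,.115)
        q=box(Q,[-.035,a,0],[.035,b,.03]); s=q if s is None else np.minimum(s,q)
    for j,y in enumerate((-.075,0,.075)):
        t=p[3+j]; q=box(Q,[-.035,y+t-.007,0],[.035,y+t+.007,.09]); s=np.minimum(s,q)
    return s
best=None
for x0 in(.48,.5,.52):
  for y0 in(-.15,-.14):
    for a in(-.05,.05):
      r=least_squares(sdf,[x0,y0,np.pi+a,0,0,0],loss="soft_l1",f_scale=.002,x_scale=[.01,.01,.1,.01,.01,.01])
      if best is None or r.cost<best.cost: best=r
print(best.x.round(4),best.cost,np.median(abs(best.fun)))
p=best.x[:3]; np.save("rack0.npy",p)
d=pickle.load(open("cap0.pkl","rb"))
im=[rect(d["top"],p,n,(-.06,.06),(-.13,.13),.0005,None) for n in(.03,.09)]
o=np.vstack(im)[:,:,::-1].copy()
for k in range(2):
  for j in range(26): cv2.line(o,(j*20,k*240),(j*20,k*240+(12 if j==13 else 6)),(0,0,255),1)
  for j in range(12): cv2.line(o,(0,k*240+j*20),(6 if j!=6 else 12,k*240+j*20),(0,255,0),1)
cv2.imwrite("pics/rack0.png",cv2.resize(o,None,fx=1.25,fy=1.25))
E
```

```text
side 3836
top 4092
[ 4.8710e-01 -1.4840e-01  3.1258e+00 -2.6000e-03 -4.3000e-03 -5.7000e-03] 0.06337233751691411 0.0041758254886921815
```

View pics/rack0.png

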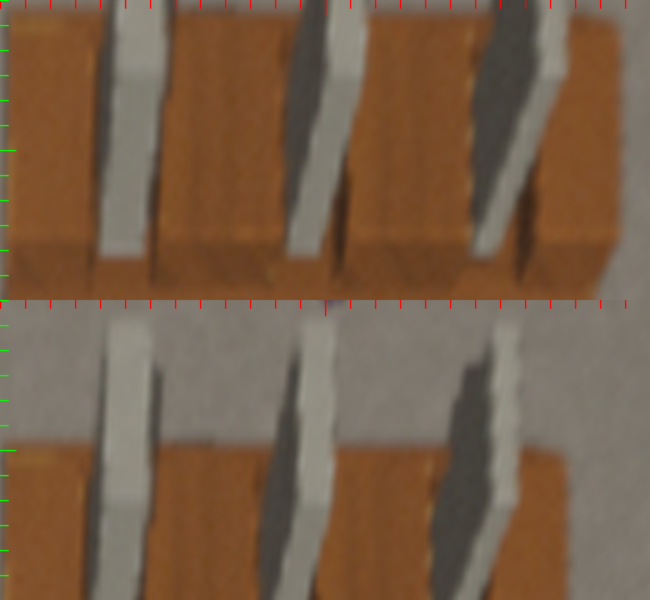

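```bash
python3 - <<'E'
from rect import *
from fit import pts,C
from scipy.optimize import least_squares
P=np.concatenate(pts(.5,-.145,(.12,.16),.03))
def sdf(p,P):
    Q=toslope(P,p); s=None
    for j,y in enumerate((-.075,0,.075)):
        t=p[3+j]; h=p[6+j]/2; q=box(Q,[-.035,y+t-h,0],[.035,y+t+h,.09]); s=q if s is None else np.minimum(s,q)
    return s
q0=[.504,-.145,3.126,0,0,0,.018,.014,.010]
for it in range(5):
    M=toslope(P,q0)[:,2]>.04
    r=least_squares(lambda p:np.r_[sdf(p,P[M]),.05*(p[3:6])],q0,loss="soft_l1",f_scale=.002,x_scale=[.01,.01,.1]+[.01]*6); q0=r.x
    print(M.sum(),r.x.round(4),r.cost,np.median(abs(r.fun)))
p=q0[:3]; np.save("rack0.npy",p)
Q=toslope(P,p)
m=(Q[:,2]<.04)&(abs(Q[:,1])<.11)
m2=m&(abs(Q[:,1]-.037)<.018)
for u0 in np.arange(-.07,.07,.01):
    k=m2&(abs(Q[:,0]-u0)<.005); print(round(u0,3),k.sum(),np.percentile(Q[k,2],[10,50,90]).round(4) if k.sum() else '')
d=pickle.load(open("cap0.pkl","rb"))
im=[rect(d["top"],p,n,(-.06,.06),(-.13,.13),.0005,None) for n in(.03,.09)]
o=np.vstack(im)[:,:,::-1].copy()
for k in range(2):
  for j in range(26): cv2.line(o,(j*20,k*240),(j*20,k*240+(12 if j==13 else 6)),(0,0,255),1)
  for j in range(12): cv2.line(o,(0,k*240+j*20),(6 if j!=6 else 12,k*240+j*20),(0,255,0),1)
cv2.imwrite("pics/rack1.png",cv2.resize(o,None,fx=1.25,fy=1.25))
E
```

```text
side 3836
top 4092
2193 [ 4.9860e-01 -1.4400e-01  3.1222e+00  1.0000e-04 -2.0000e-04  1.0000e-04
  1.7900e-02  1.4000e-02  9.4000e-03] 0.0020896386555882738 0.0009820005391578054
2261 [ 4.9860e-01 -1.4410e-01  3.1224e+00  1.0000e-04 -2.0000e-04  1.0000e-04
  1.8000e-02  1.4100e-02  9.4000e-03] 0.0021556235738290964 0.0009782882875224164
2261 [ 4.9860e-01 -1.4410e-01  3.1224e+00  1.0000e-04 -2.0000e-04  1.0000e-04
  1.8000e-02  1.4100e-02  9.4000e-03] 0.002155623573824929 0.0009782882479058355
2261 [ 4.9860e-01 -1.4410e-01  3.1224e+00  1.0000e-04 -2.0000e-04  1.0000e-04
  1.8000e-02  1.4100e-02  9.4000e-03] 0.002155623573824929 0.0009782882479058355
2261 [ 4.9860e-01 -1.4410e-01  3.1224e+00  1.0000e-04 -2.0000e-04  1.0000e-04
  1.8000e-02  1.4100e-02  9.4000e-03] 0.002155623573824929 0.0009782882479058355
-0.07 0 
-0.06 0 
-0.05 12 [0.017  0.0178 0.0193]
-0.04 6 [0.0276 0.0279 0.0281]
-0.03 35 [0.0267 0.0279 0.03  ]
-0.02 41 [0.0271 0.0283 0.0301]
-0.01 42 [0.0266 0.0285 0.03  ]
0.0 41 [0.0268 0.0285 0.0303]
0.01 44 [0.0269 0.0288 0.0301]
0.02 57 [0.0272 0.0286 0.0311]
0.03 72 [0.0262 0.0289 0.0306]
0.04 76 [0.0263 0.0288 0.031 ]
0.05 246 [-0.0005  0.0133  0.0286]
0.06 92 [-0.011  -0.0034  0.0017]
0.07 0
```

View pics/rack1.png

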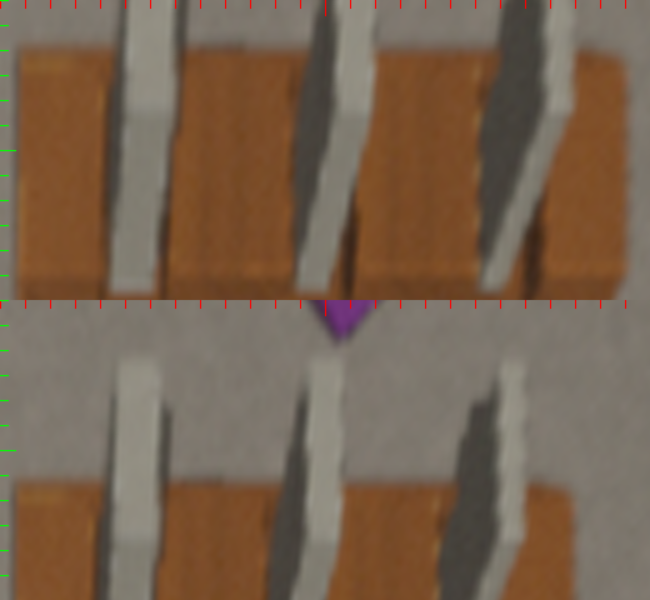

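```bash
cat >>h.py <<'E'
FIX=np.array([.4405,.151,3.044]); RACK=np.array([.4986,-.1441,3.1224])
UT,NT=-.0015,.057   # TCP in plate coords (u,n)
def tcp(fr,y,du=0,dn=0): return fromslope([[UT+du,y,NT+dn]],fr)[0]
def yaw(R): return np.degrees(np.arctan2(R[1,0],R[0,0]))
def fyaw(fr): return np.degrees(fr[2]-np.pi)
def where():
    from plant import get_obs
    o=get_obs(); print("t %.2f"%o["time"],"tcp",np.round(np.array(o["tcp_pos"])*1e3,1),"yaw %.2f"%yaw(np.array(o["eef_rot"])),"F",np.round(o["wrist_force"],1),"M",np.round(o["ft_torque"],2),"w %.1f"%(o["grip_width"]*1e3)); return o
def plan(o,wps,y_t,step=.036,rollmax=10.5):
    """waypoints: list of world xyz; returns share rows; turn done early"""
    pos=np.array(o["tcp_pos"]); R=np.array(o["eef_rot"]); a=yaw(R); out=[]
    for w in wps:
        w=np.array(w); 
        n=max(1,int(np.ceil(np.linalg.norm(w-pos)/step))); d=(w-pos)/n
        for i in range(n):
            r=np.clip(a-y_t,-rollmax,rollmax)
            c,s=np.cos(np.radians(a)),np.sin(np.radians(a))
            out.append([round((d[0]*c+d[1]*s)/.04,3),round(-d[2]/.04,3),round((-d[0]*s+d[1]*c)/.04,3),round(r/360,4)]); a-=r
        pos=w
    return out
E
python3 - <<'E'
from h import *
o=where()
for y in(-.075,0,.075): print(y,tcp(RACK,y).round(4))
print("gap",tcp(FIX,.002).round(4), fyaw(FIX),fyaw(RACK))
g=tcp(RACK,.075); ab=fromslope([[UT,.075,NT+.06]],RACK)[0]
print(g,ab)
for r in plan(o,[ab],fyaw(RACK)): print(r)
E
```

```text
t 0.10 tcp [223.  529.4 230.4] yaw -22.85 F [ 0.7 -0.1 -0.4] M [-0.01 -0.07 -0.03] w 85.4
-0.075 [ 0.5298 -0.0697  0.1036]
0 [ 0.5284 -0.1447  0.1036]
0.075 [ 0.527  -0.2197  0.1036]
gap [0.47   0.1461 0.1036] -5.591647162177406 -1.0996580483517633
[ 0.52695419 -0.21965807  0.10361345] [ 0.55694866 -0.22023382  0.15557497]
[np.float64(0.651), np.float64(0.081), np.float64(-0.61), np.float64(-0.0292)]
[np.float64(0.529), np.float64(0.081), np.float64(-0.718), np.float64(-0.0292)]
[np.float64(0.389), np.float64(0.081), np.float64(-0.803), np.float64(-0.0021)]
[np.float64(0.379), np.float64(0.081), np.float64(-0.808), np.float64(0.0)]
[np.float64(0.379), np.float64(0.081), np.float64(-0.808), np.float64(0.0)]
[np.float64(0.379), np.float64(0.081), np.float64(-0.808), np.float64(0.0)]
[np.float64(0.379), np.float64(0.081), np.float64(-0.808), np.float64(0.0)]
[np.float64(0.379), np.float64(0.081), np.float64(-0.808), np.float64(0.0)]
[np.float64(0.379), np.float64(0.081), np.float64(-0.808), np.float64(0.0)]
[np.float64(0.379), np.float64(0.081), np.float64(-0.808), np.float64(0.0)]
[np.
[... 283 characters left out ...]
np.float64(0.0)]
[np.float64(0.379), np.float64(0.081), np.float64(-0.808), np.float64(0.0)]
[np.float64(0.379), np.float64(0.081), np.float64(-0.808), np.float64(0.0)]
[np.float64(0.379), np.float64(0.081), np.float64(-0.808), np.float64(0.0)]
[np.float64(0.379), np.float64(0.081), np.float64(-0.808), np.float64(0.0)]
[np.float64(0.379), np.float64(0.081), np.float64(-0.808), np.float64(0.0)]
[np.float64(0.379), np.float64(0.081), np.float64(-0.808), np.float64(0.0)]
[np.float64(0.379), np.float64(0.081), np.float64(-0.808), np.float64(0.0)]
[np.float64(0.379), np.float64(0.081), np.float64(-0.808), np.float64(0.0)]
[np.float64(0.379), np.float64(0.081), np.float64(-0.808), np.float64(0.0)]
```

Call:
servo_tool(series=[[0.65,0,-0.61,-0.0292],[0.53,0,-0.72,-0.0292],[0.35,0,-0.85,-0.002],[0.35,0,-0.9,0],[0.35,0,-0.9,0],[0.35,0,-0.9,0],[0.35,0,-0.9,0],[0.35,0,-0.9,0]], jaw=100, squeeze=60)

```text
time: 1.1
tcp_pos: [0.3318, 0.2477, 0.231]
eef_rot: [[1.0, -0.0, 0.019], [-0.019, -0.0, 1.0], [-0.0, -1.0, -0.0]]
wrist_force: [-0.2, -0.4, -0.5]
grip_width: 0.0517
```

Call:
servo_tool(series=[[0.4,0,-0.95,0],[0.4,0,-0.95,0],[0.4,0,-0.95,0],[0.4,0,-0.95,0],[0.4,0,-0.95,0],[0.4,0,-0.95,0],[0.4,0,-0.95,0],[0.4,0,-0.95,0]])

```text
time: 2.1
tcp_pos: [0.4539, -0.0588, 0.231]
eef_rot: [[1.0, -0.0, 0.02], [-0.02, 0.0, 1.0], [-0.0, -1.0, 0.0]]
wrist_force: [0.6, 1.5, -0.6]
grip_width: 0.0517
```

```bash
python3 -c "
from h import *
o=where()
for r in plan(o,[[.527,-.2197,.20]],fyaw(RACK)): print([float(x) for x in r])"
```

```text
t 2.10 tcp [453.9 -58.8 231. ] yaw -1.12 F [ 0.6  1.5 -0.6] M [-0.02  0.01  0.03] w 51.7
[0.381, 0.155, -0.797, -0.0001]
[0.381, 0.155, -0.797, 0.0]
[0.381, 0.155, -0.797, 0.0]
[0.381, 0.155, -0.797, 0.0]
[0.381, 0.155, -0.797, 0.0]
```

Call:
servo_tool(series=[[0.38,0.15,-0.8,0],[0.38,0.15,-0.8,0],[0.38,0.15,-0.8,0],[0.38,0.15,-0.8,0],[0.3,0.15,-0.6,0],[0,0,0,0]])

```text
time: 2.85
tcp_pos: [0.5234, -0.2121, 0.2001]
eef_rot: [[1.0, -0.002, 0.021], [-0.021, 0.001, 1.0], [-0.002, -1.0, 0.001]]
wrist_force: [-0.8, -0.2, 0.0]
grip_width: 0.0518
```

```bash
python3 -c "
from h import *
from plant import *
o=where()
g=tcp(RACK,.075)
c=capture('top');d=capture('side')
a=np.vstack([cv2.resize(c['img'][130:240,250:370],None,fx=2.6,fy=2.6),np.zeros((1,312,3),'uint8')])
crop(c,120,250,250,380,4,'pics/t1.png');crop(d,120,280,220,340,3.6,'pics/s1.png')
for r in plan(o,[g],fyaw(RACK)): print([float(x) for x in r])"
```

```text
t 2.85 tcp [ 523.4 -212.1  200.1] yaw -1.22 F [-0.8 -0.2  0. ] M [-0.04 -0.03 -0.01] w 51.8
[0.031, 0.804, -0.063, -0.0003]
[0.031, 0.804, -0.063, 0.0]
[0.031, 0.804, -0.063, 0.0]
```

View pics/s1.png

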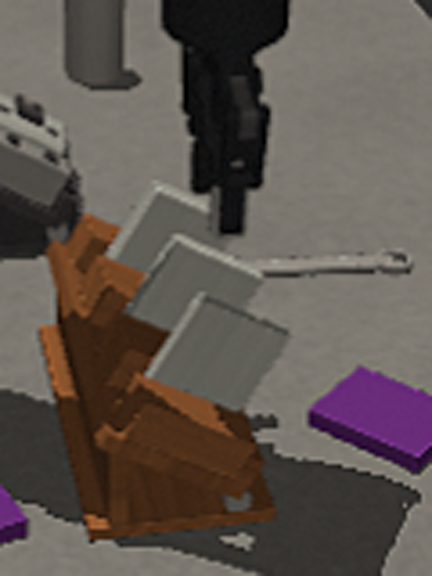

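View pics/t1.png

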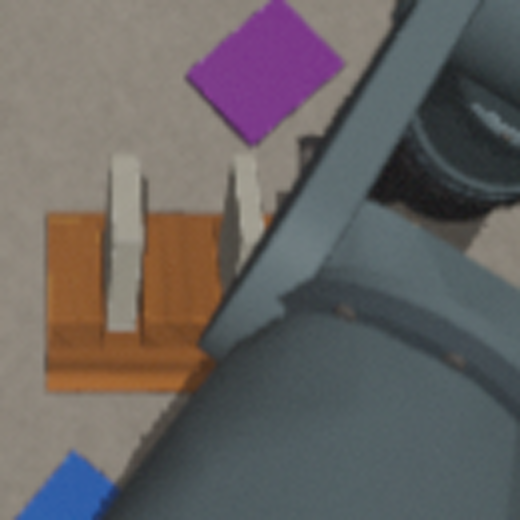

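Call:
servo_tool(series=[[0.09,0.6,-0.19,0],[0,0.8,0,0],[0,0.8,0,0],[0,0.21,0,0],[0,0,0,0]])

```text
time: 3.58
tcp_pos: [0.5272, -0.2179, 0.1053]
eef_rot: [[1.0, -0.0, 0.019], [-0.019, 0.0, 1.0], [-0.0, -1.0, 0.0]]
wrist_force: [0.3, 0.2, 0.6]
grip_width: 0.052
```

```bash
python3 -c "
from h import *
from plant import *
o=where(); print(tcp(RACK,.075))
d=capture('side')
crop(d,120,280,220,340,3.6,'pics/s2.png')"
```

```text
t 3.58 tcp [ 527.2 -217.9  105.3] yaw -1.06 F [0.3 0.2 0.6] M [ 0.   -0.05 -0.04] w 52.0
[ 0.52695419 -0.21965807  0.10361345]
```

View pics/s2.png

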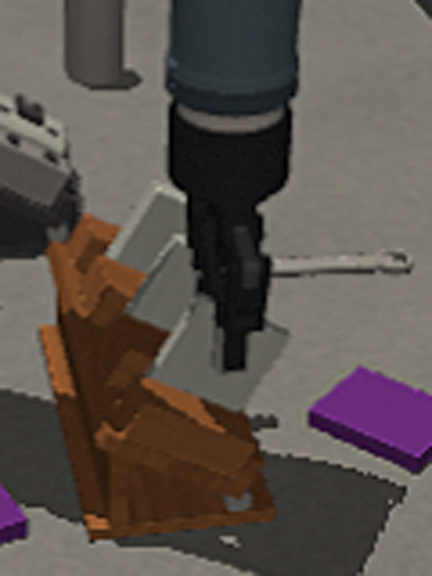

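Call:
servo_tool(series=[[0,0,0,0],[0,0,0,0],[0,0,0,0],[0,0,0,0]], jaw=255, squeeze=60)

```text
time: 4.12
tcp_pos: [0.5277, -0.2191, 0.1059]
eef_rot: [[1.0, 0.001, 0.019], [-0.019, -0.001, 1.0], [0.001, -1.0, -0.001]]
wrist_force: [-1.3, 0.1, 5.7]
grip_width: 0.0094
```

Call:
servo_tool(series=[[0.3,-0.52,0,0],[0.4,-0.7,0,0],[0.3,-0.52,0,0],[0,-0.9,0,0],[0,-0.9,0,0],[0,0,0,0]])

```text
time: 4.88
tcp_pos: [0.5687, -0.2201, 0.2496]
eef_rot: [[1.0, 0.005, 0.019], [-0.019, -0.003, 1.0], [0.005, -1.0, -0.003]]
wrist_force: [1.4, 0.0, -2.1]
grip_width: 0.0091
```

```bash
python3 -c "
from h import *
from plant import *
o=where()
q=toslope(np.array([[.5277,-.2191,.1059]]),RACK)[0]; print('grip rel',q)
d=capture('side')
crop(d,60,220,200,340,3.6,'pics/s3.png')
t=tcp(FIX,.0025,dn=.055); t[2]+=.0017; print(t)
w=[t[0],t[1],.24]
for r in plan(o,[w],fyaw(FIX)): print([float(x) for x in r])"
```

```text
t 4.88 tcp [ 568.7 -220.1  249.6] yaw -1.10 F [ 1.4  0.  -2.1] M [-0.02 -0.03  0.  ] w 9.1
grip rel [-0.00099322  0.07442772  0.05934769]
[0.49728279 0.1429288  0.15294484]
[-0.178, 0.022, 0.822, 0.0125]
[-0.242, 0.022, 0.805, 0.0]
[-0.242, 0.022, 0.805, 0.0]
[-0.242, 0.022, 0.805, 0.0]
[-0.242, 0.022, 0.805, 0.0]
[-0.242, 0.022, 0.805, 0.0]
[-0.242, 0.022, 0.805, 0.0]
[-0.242, 0.022, 0.805, 0.0]
[-0.242, 0.022, 0.805, 0.0]
[-0.242, 0.022, 0.805, 0.0]
[-0.242, 0.022, 0.805, 0.0]
```

View pics/s3.png

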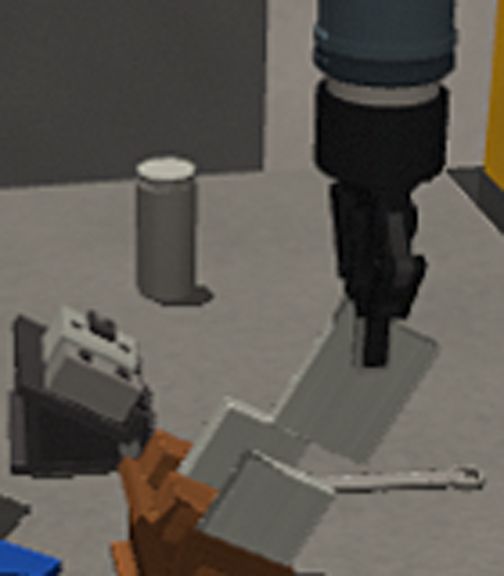

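Call:
servo_tool(series=[[-0.2,0,0.9,0.0125],[-0.27,0,0.9,0],[-0.27,0,0.9,0],[-0.27,0,0.9,0],[-0.27,0,0.9,0],[-0.27,0,0.9,0],[-0.27,0,0.9,0],[-0.2,0,0.9,0]])

```text
time: 5.92
tcp_pos: [0.5102, 0.076, 0.244]
eef_rot: [[0.995, -0.004, 0.098], [-0.098, 0.0, 0.995], [-0.004, -1.0, 0.0]]
wrist_force: [-0.0, -0.3, -1.0]
grip_width: 0.0093
```

```bash
cat >>h.py <<'E'
RU,RN=-.001,.0593
def T(fr,y,du=0,dn=0): return fromslope([[RU+du,y,RN+dn]],fr)[0]
def rel(o,fr): q=toslope(np.array([o["tcp_pos"]]),fr)[0]-[RU,0,RN]; print("plate rel (u,y,n) mm",(q*1e3).round(1)); return q
E
python3 -c "
from h import *
o=where();rel(o,FIX)
t=T(FIX,.0025,dn=.045);  print(t)
for r in plan(o,[[t[0],t[1],.2],t],fyaw(FIX)): print([float(x) for x in r])"
```

```text
t 5.92 tcp [510.2  76.  244. ] yaw -5.62 F [-0.  -0.3 -1. ] M [ 0.03 -0.01  0.01] w 9.3
plate rel (u,y,n) mm [ 29.1  67.9 142.7]
[0.49302016 0.14334613 0.14482645]
[-0.198, 0.366, 0.545, -0.0001]
[-0.197, 0.366, 0.545, 0.0]
[-0.197, 0.366, 0.545, 0.0]
[0.0, 0.69, 0.0, 0.0]
[0.0, 0.69, 0.0, 0.0]
```

Call:
servo_tool(series=[[-0.2,0.35,0.5,0],[-0.2,0.35,0.5,0],[-0.15,0.4,0.4,0],[0,0.6,0,0],[0,0,0,0],[0,0,0,0]])

```text
time: 6.68
tcp_pos: [0.4957, 0.1324, 0.1785]
eef_rot: [[0.995, -0.0, 0.098], [-0.098, -0.0, 0.995], [-0.0, -1.0, -0.0]]
wrist_force: [0.7, -0.1, -0.6]
grip_width: 0.0093
```

```bash
python3 -c "
from h import *
from plant import *
o=where();rel(o,FIX)
d=capture('side');c=capture('top')
crop(d,100,220,160,300,4,'pics/s4.png');crop(c,150,250,140,260,4.5,'pics/t4.png')"
```

```text
t 6.67 tcp [495.7 132.4 178.5] yaw -5.63 F [ 0.7 -0.1 -0.6] M [ 0.02 -0.05  0.02] w 9.3
plate rel (u,y,n) mm [13.6 13.1 76. ]
```

View pics/s4.png

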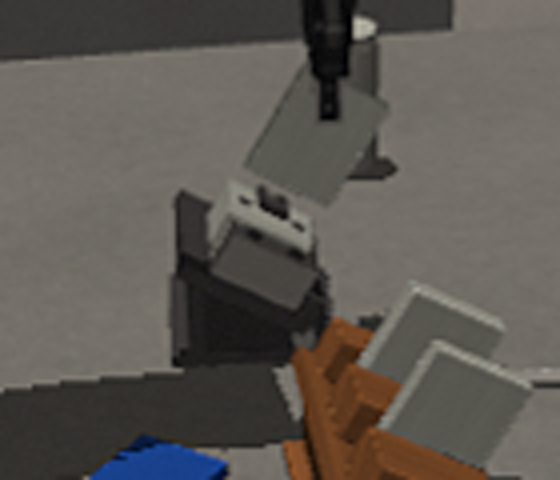

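View pics/t4.png

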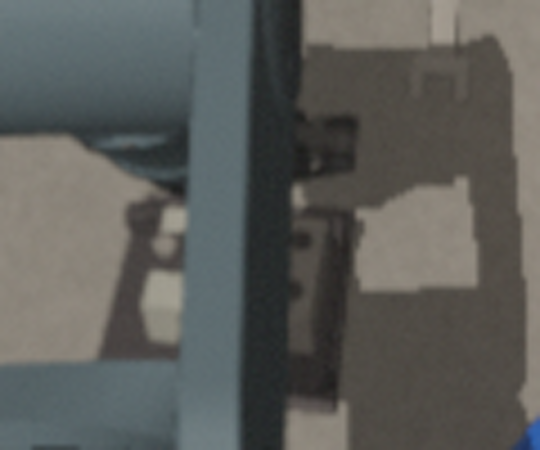

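```bash
cat >pl.py <<'E'
from h import *
from plant import *
from scipy.optimize import least_squares
def platefit(o,fr,th,d=None):
    d=d or capture('side'); P=cloud(d).reshape(-1,3)
    q0=rel(o,fr)
    Q=toslope(P,fr)-q0   # plate coords nominal
    m=(abs(Q[:,0])<.06)&(abs(Q[:,1])<.02)&(Q[:,2]>-.02)&(Q[:,2]<.11)
    # exclude fingers/gripper column in world around TCP
    W=(P-np.array(o["tcp_pos"]))
    m&=~((W[:,2]>-.006)&(np.hypot(W[:,0],0)<.022)); m&=~(W[:,2]>.04)
    # exclude fixture/rack (below n plane)
    Qf=toslope(P,fr); m&=(Qf[:,2]>.052)
    A=Q[m]
    def f(p):
        c,s=np.cos(p[3]),np.sin(p[3]); B=A-[p[0],p[1],p[2]]-[0,0,.045]
        B=np.stack([c*B[:,0]+s*B[:,2],B[:,1],-s*B[:,0]+c*B[:,2]],-1)
        return box(B,[-.035,-th/2,-.045],[.035,th/2,.045])
    # occupancy: also background pixels inside plate projection
    r=least_squares(f,[0,0,0,0],loss="soft_l1",f_scale=.0015,x_scale=[.01,.01,.01,.1])
    print(m.sum(),"du,dy,dn mm",(r.x[:3]*1e3).round(1),"pitch deg",np.degrees(r.x[3]).round(2),"med",np.median(abs(r.fun)))
    print("extent u",np.percentile(A[:,0],[1,99]).round(4),"y",np.percentile(A[:,1],[5,50,95]).round(4),"n",np.percentile(A[:,2],[1,99]).round(4))
    return A
E
python3 -c "
from pl import *
o=where(); A=platefit(o,FIX,.010)
t=T(FIX,.0025,dn=.042);  print(t)
for r in plan(o,[t],fyaw(FIX)): print([float(x) for x in r])
"
```

```text
t 6.78 tcp [496.3 132.4 179.3] yaw -5.64 F [-0.3  0.6 -2. ] M [-0.04 -0.04  0.02] w 9.3
plate rel (u,y,n) mm [13.5 13.1 77. ]
522 du,dy,dn mm [-0.1 -0.3  2.2] pitch deg 0.76 med 0.001524314431481785
extent u [-0.0343  0.0355] y [-0.0008  0.0041  0.0088] n [0.0017 0.0911]
[0.4915273  0.14349229 0.14222837]
[-0.073, 0.464, 0.133, -0.0001]
[-0.073, 0.464, 0.133, 0.0]
```

Call:
servo_tool(series=[[-0.075,0.46,0.14,0],[-0.075,0.46,0.14,0],[0,0,0,0],[0,0,0,0]])

```text
time: 7.32
tcp_pos: [0.4915, 0.1442, 0.1428]
eef_rot: [[0.995, 0.002, 0.098], [-0.098, -0.0, 0.995], [0.002, -1.0, 0.0]]
wrist_force: [0.5, -0.6, -1.2]
grip_width: 0.0092
```

```bash
python3 -c "
from pl import *
o=where();rel(o,FIX)
d=capture('side')
crop(d,100,220,160,300,4,'pics/s5.png')"
```

```text
t 7.33 tcp [491.5 144.2 142.8] yaw -5.61 F [ 0.5 -0.6 -1.2] M [-0.03 -0.03 -0.01] w 9.2
plate rel (u,y,n) mm [ 0.3  1.8 42.4]
```

View pics/s5.png

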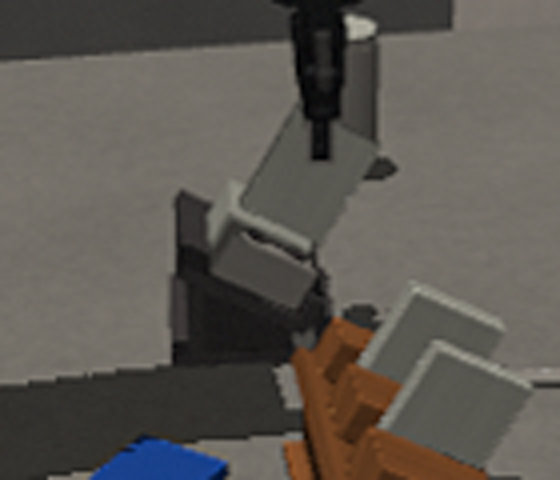

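Call:
servo_tool(series=[[-0.1,0.08,-0.018,0],[-0.065,0.11,0,0],[-0.065,0.11,0,0],[0,0,0,0]])

```text
time: 7.88
tcp_pos: [0.4808, 0.1445, 0.1291]
eef_rot: [[0.995, -0.001, 0.098], [-0.098, -0.0, 0.995], [-0.001, -1.0, -0.0]]
wrist_force: [0.3, -0.1, -1.8]
grip_width: 0.0096
```

```bash
python3 -c "
from pl import *
o=where();rel(o,FIX)"
```

```text
t 7.88 tcp [480.8 144.5 129.1] yaw -5.60 F [ 0.3 -0.1 -1.8] M [-0.06 -0.03  0.04] w 9.6
plate rel (u,y,n) mm [ 2.8  2.5 25.3]
```

Call:
servo_tool(series=[[-0.08,0.14,0,0],[-0.08,0.14,0,0],[-0.08,0.14,0,0],[-0.02,0.03,0,0],[0,0,0,0]])

```text
time: 8.5
tcp_pos: [0.4711, 0.1456, 0.1116]
eef_rot: [[0.995, -0.0, 0.098], [-0.098, -0.0, 0.995], [-0.0, -1.0, -0.0]]
wrist_force: [-0.3, -0.1, -1.5]
grip_width: 0.0094
```

```bash
python3 -c "
from pl import *
o=where();rel(o,FIX)"
```

```text
t 8.50 tcp [471.1 145.6 111.6] yaw -5.60 F [-0.3 -0.1 -1.5] M [-0.02  0.01 -0.04] w 9.4
plate rel (u,y,n) mm [2.5 2.4 5.2]
```

Now the last stretch, then against the ledge, watching forces.

Call:
servo_tool(series=[[-0.04,0.07,0,0],[-0.025,0.043,0,0],[-0.012,0.022,0,0],[-0.012,0.022,0,0],[0,0,0,0]])

```text
time: 9.12
tcp_pos: [0.4693, 0.1459, 0.1071]
eef_rot: [[0.995, 0.004, 0.098], [-0.098, -0.0, 0.995], [0.004, -1.0, 0.0]]
wrist_force: [1.5, -0.2, 7.6]
grip_width: 0.009
```

```bash
python3 -c "
from pl import *
o=where();rel(o,FIX)"
```

```text
t 9.12 tcp [469.3 145.9 107.1] yaw -5.60 F [ 1.5 -0.2  7.6] M [-0.09  0.09  0.06] w 9.0
plate rel (u,y,n) mm [1.8 2.3 0.4]
```

Call:
servo_tool(series=[[0.04,-0.06,-0.04,0],[0,0,-0.03,0],[0,0,-0.02,0],[0,0,-0.02,0],[0,0,0,0]])

```text
time: 9.75
tcp_pos: [0.4685, 0.1422, 0.1075]
eef_rot: [[0.995, -0.0, 0.098], [-0.098, 0.002, 0.995], [-0.0, -1.0, 0.002]]
wrist_force: [0.6, 4.5, -3.4]
grip_width: 0.0096
```

```bash
python3 -c "
from pl import *
o=where();rel(o,FIX)"
```

```text
t 9.75 tcp [468.5 142.2 107.5] yaw -5.62 F [ 0.6  4.5 -3.4] M [ 1.06 -0.15  0.07] w 9.6
plate rel (u,y,n) mm [2.4 6.1 0.6]
```

Call:
servo_tool(series=[[0,0,0.08,0],[0,0,0.06,0],[0,0,0.03,0],[0,0,0,0]])

```text
time: 10.25
tcp_pos: [0.4694, 0.1481, 0.1078]
eef_rot: [[0.995, -0.0, 0.097], [-0.097, -0.0, 0.995], [-0.0, -1.0, -0.0]]
wrist_force: [-0.5, -0.0, -1.8]
grip_width: 0.009
```

```bash
python3 -c "
from pl import *
o=where();rel(o,FIX)"
```

```text
t 10.25 tcp [469.4 148.1 107.8] yaw -5.59 F [-0.5 -0.  -1.8] M [-0.1  -0.    0.01] w 9.0
plate rel (u,y,n) mm [2.2 0.1 0.9]
```

Call:
servo_tool(series=[[0,0,0.04,0],[0,0,0.03,0],[0,0,0,0]])

```text
time: 10.62
tcp_pos: [0.4695, 0.1491, 0.1078]
eef_rot: [[0.995, -0.001, 0.096], [-0.096, -0.004, 0.995], [-0.0, -1.0, -0.004]]
wrist_force: [-0.1, -9.2, -0.3]
grip_width: 0.0087
```

```bash
python3 -c "
from pl import *
o=where();rel(o,FIX)"
```

```text
t 10.62 tcp [469.5 149.1 107.8] yaw -5.53 F [-0.1 -9.2 -0.3] M [-1.62  0.2   0.28] w 8.7
plate rel (u,y,n) mm [ 2.2 -1.   0.9]
```

Call:
servo_tool(series=[[0,0,-0.13,0],[0.25,-0.43,0,0],[0.4,-0.7,0,0],[0.2,-0.6,0,0],[0,-0.9,0,0],[0,-0.9,0,0],[0,-0.3,-0.4,0]])

```text
time: 11.5
tcp_pos: [0.5025, 0.1267, 0.2633]
eef_rot: [[0.995, 0.004, 0.096], [-0.096, 0.001, 0.995], [0.004, -1.0, 0.001]]
wrist_force: [0.1, 0.8, -2.0]
grip_width: 0.0096
```

```bash
python3 -c "
from pl import *
o=where();rel(o,FIX)
t=T(RACK,.075,dn=.035)+[0,0,0];  print(t)
for r in plan(o,[[t[0],t[1],.245]],fyaw(RACK)): print([float(x) for x in r])
"
```

```text
t 11.50 tcp [502.5 126.7 263.3] yaw -5.51 F [ 0.1  0.8 -2. ] M [-0.04 -0.02 -0.01] w 9.6
plate rel (u,y,n) mm [ 49.7  18.1 153.2]
[ 0.54516782 -0.22000769  0.1361662 ]
[0.189, 0.046, -0.853, -0.0122]
[0.123, 0.046, -0.865, 0.0]
[0.123, 0.046, -0.865, 0.0]
[0.123, 0.046, -0.865, 0.0]
[0.123, 0.046, -0.865, 0.0]
[0.123, 0.046, -0.865, 0.0]
[0.123, 0.046, -0.865, 0.0]
[0.123, 0.046, -0.865, 0.0]
[0.123, 0.046, -0.865, 0.0]
[0.123, 0.046, -0.865, 0.0]
```

Call:
servo_tool(series=[[0.2,0,-0.95,-0.0122],[0.13,0,-0.95,0],[0.13,0,-0.95,0],[0.13,0,-0.95,0],[0.13,0,-0.95,0],[0.13,0,-0.95,0],[0.13,0,-0.95,0],[0.13,0,-0.95,0]])

```text
time: 12.5
tcp_pos: [0.5353, -0.1806, 0.2595]
eef_rot: [[1.0, -0.002, 0.022], [-0.022, 0.001, 1.0], [-0.002, -1.0, 0.001]]
wrist_force: [0.6, -0.7, -1.7]
grip_width: 0.0095
```

Call:
servo_tool(series=[[0.1,0.3,-0.7,0],[0,0.5,0,0],[0,0.5,0,0],[0,0.2,0,0],[0,0,0,0]])

```text
time: 13.12
tcp_pos: [0.539, -0.2069, 0.2]
eef_rot: [[1.0, -0.002, 0.021], [-0.021, 0.001, 1.0], [-0.002, -1.0, 0.001]]
wrist_force: [0.9, -0.2, -1.9]
grip_width: 0.0092
```

```bash
python3 -c "
from pl import *
o=where();rel(o,RACK)
t=T(RACK,.075,dn=.035)+[0,0,0];  print(t)
for r in plan(o,[t],fyaw(RACK)): print([float(x) for x in r])
"
```

```text
t 13.12 tcp [ 539.  -206.9  200. ] yaw -1.23 F [ 0.9 -0.2 -1.9] M [-0.03  0.01  0.  ] w 9.2
plate rel (u,y,n) mm [37.4 62.  87.1]
[ 0.54516782 -0.22000769  0.1361662 ]
[0.08, 0.798, -0.162, -0.0004]
[0.08, 0.798, -0.162, 0.0]
```

Call:
servo_tool(series=[[0.07,0.5,-0.32,0],[0.06,0.6,-0.02,0],[0.0,0.4,0,0],[0,0,0,0]])

```text
time: 13.62
tcp_pos: [0.5438, -0.2202, 0.1391]
eef_rot: [[1.0, -0.003, 0.021], [-0.021, 0.002, 1.0], [-0.003, -1.0, 0.002]]
wrist_force: [1.0, 0.7, -1.4]
grip_width: 0.0096
```

```bash
python3 -c "
from pl import *
o=where();rel(o,RACK)
t=T(RACK,.075,dn=.003,du=.001);  print(t)
for r in plan(o,[t],fyaw(RACK),.01): print([float(x) for x in r])
"
```

```text
t 13.62 tcp [ 543.8 -220.2  139.1] yaw -1.21 F [ 1.   0.7 -1.4] M [0.04 0.   0.01] w 9.6
plate rel (u,y,n) mm [ 2.7 75.3 36.9]
[ 0.5283049  -0.219684    0.10895338]
[-0.097, 0.189, 0.001, -0.0003]
[-0.097, 0.189, 0.002, 0.0]
[-0.097, 0.189, 0.002, 0.0]
[-0.097, 0.189, 0.002, 0.0]
```

Call:
servo_tool(series=[[-0.12,0.21,0,0],[-0.14,0.25,0,0],[-0.1,0.2,0,0],[-0.03,0.1,0,0],[0,0,0,0]])

```text
time: 14.25
tcp_pos: [0.529, -0.2202, 0.1103]
eef_rot: [[1.0, -0.0, 0.021], [-0.021, 0.0, 1.0], [-0.0, -1.0, 0.0]]
wrist_force: [-0.1, -0.3, -2.2]
grip_width: 0.0098
```

```bash
python3 -c "
from pl import *
o=where();rel(o,RACK)
"
```

```text
t 14.25 tcp [ 529.  -220.2  110.3] yaw -1.22 F [-0.1 -0.3 -2.2] M [ 0.01  0.01 -0.  ] w 9.8
plate rel (u,y,n) mm [ 1.1 75.5  4.5]
```

Call:
servo_tool(series=[[-0.04,0.07,0,0],[-0.02,0.04,0,0],[0.02,0.03,0,0],[0,0,0,0]])

```text
time: 14.75
tcp_pos: [0.5278, -0.2206, 0.1059]
eef_rot: [[1.0, 0.0, 0.021], [-0.021, -0.001, 1.0], [0.0, -1.0, -0.001]]
wrist_force: [-3.2, 0.6, 4.7]
grip_width: 0.0091
```

```bash
python3 -c "
from pl import *
o=where();rel(o,RACK)
"
```

```text
t 14.75 tcp [ 527.8 -220.6  105.9] yaw -1.20 F [-3.2  0.6  4.7] M [0.1  0.51 0.02] w 9.1
plate rel (u,y,n) mm [-0.1 75.9  0.2]
```

Call:
servo_tool(series=[[0,0,0,0],[0,0,0,0],[0,-0.4,0,0],[0,-0.8,0,0],[0,-0.6,0.3,0],[0,0,0.8,0],[0,0,0.75,0],[0,0,0,0]], jaw=100)

```text
time: 15.75
tcp_pos: [0.5294, -0.1447, 0.1782]
eef_rot: [[1.0, 0.001, 0.019], [-0.019, -0.0, 1.0], [0.001, -1.0, -0.0]]
wrist_force: [-0.1, -0.8, -0.8]
grip_width: 0.0517
```

```bash
python3 -c "
from pl import *
o=where();rel(o,RACK)
t=T(RACK,0);  print(t)
for r in plan(o,[t],fyaw(RACK)): print([float(x) for x in r])
d=capture('side');crop(d,120,280,220,340,3.6,'pics/s6.png')
"
```

```text
t 15.75 tcp [ 529.4 -144.7  178.2] yaw -1.06 F [-0.1 -0.8 -0.8] M [ 0.01  0.01 -0.02] w 51.7
plate rel (u,y,n) mm [35.9 -0.  62.8]
[ 0.52911041 -0.14468565  0.10585531]
[-0.003, 0.603, -0.0, 0.0001]
[-0.003, 0.603, -0.0, 0.0]
[-0.003, 0.603, -0.0, 0.0]
```

View pics/s6.png

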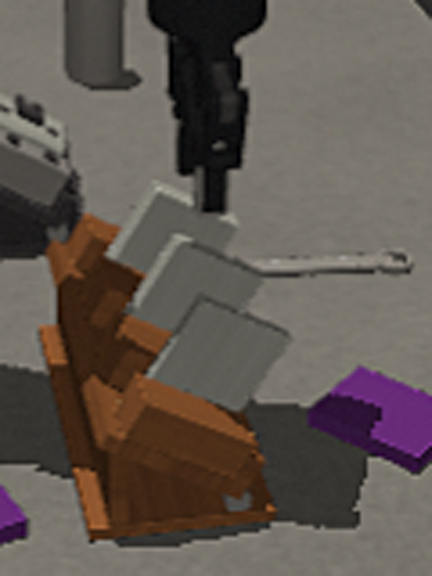

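Call:
servo_tool(series=[[0,0.6,0,0],[0,0.75,0,0],[0,0.47,0,0],[0,0,0,0],[0,0,0,0]])

```text
time: 16.42
tcp_pos: [0.5298, -0.1469, 0.1052]
eef_rot: [[1.0, 0.001, 0.022], [-0.022, -0.001, 1.0], [0.001, -1.0, -0.001]]
wrist_force: [-0.2, -0.0, 0.2]
grip_width: 0.0518
```

```bash
python3 -c "
from pl import *
o=where();rel(o,RACK)
"
```

```text
t 16.43 tcp [ 529.8 -146.9  105.2] yaw -1.23 F [-0.2 -0.   0.2] M [-0.05 -0.05 -0.04] w 51.8
plate rel (u,y,n) mm [-1.   2.2 -0.2]
```

Call:
servo_tool(series=[[0,0,0,0],[0,0,0,0],[0,0,0,0],[0,0,0,0]], jaw=255, squeeze=60)

```text
time: 16.92
tcp_pos: [0.5297, -0.1463, 0.1051]
eef_rot: [[1.0, 0.001, 0.021], [-0.021, -0.0, 1.0], [0.001, -1.0, -0.0]]
wrist_force: [-0.8, 0.3, 6.1]
grip_width: 0.0128
```

```bash
python3 -c "
from pl import *
o=where();rel(o,RACK)
"
```

```text
t 16.93 tcp [ 529.7 -146.3  105.1] yaw -1.21 F [-0.8  0.3  6.1] M [ 0.36  0.16 -0.01] w 12.8
plate rel (u,y,n) mm [-0.9  1.6 -0.4]
```

Call:
servo_tool(series=[[0.3,-0.52,0,0],[0.4,-0.7,0,0],[0.3,-0.52,0,0],[0,-0.9,0,0],[0,-0.9,0.3,0],[-0.2,0,0.8,0.0122],[-0.25,0,0.9,0],[-0.25,0,0.9,0]])

```text
time: 17.92
tcp_pos: [0.5485, -0.0284, 0.2452]
eef_rot: [[0.995, -0.001, 0.098], [-0.098, 0.0, 0.995], [-0.001, -1.0, -0.0]]
wrist_force: [0.6, 0.3, -2.0]
grip_width: 0.0135
```

```bash
python3 -c "
from pl import *
o=where();rel(o,FIX)
t=T(FIX,.0027,dn=.042);  print(t)
for r in plan(o,[[t[0],t[1],.2]],fyaw(FIX)): print([float(x) for x in r])"
```

```text
t 17.93 tcp [548.5 -28.4 245.2] yaw -5.63 F [ 0.6  0.3 -2. ] M [ 0.03 -0.02 -0.01] w 13.5
plate rel (u,y,n) mm [-12.1 168.  167.9]
[0.49150781 0.14329324 0.14222837]
[-0.307, 0.188, 0.688, -0.0001]
[-0.306, 0.188, 0.689, 0.0]
[-0.306, 0.188, 0.689, 0.0]
[-0.306, 0.188, 0.689, 0.0]
[-0.306, 0.188, 0.689, 0.0]
[-0.306, 0.188, 0.689, 0.0]
```

Call:
servo_tool(series=[[-0.3,0.1,0.75,0],[-0.3,0.2,0.75,0],[-0.3,0.25,0.75,0],[-0.3,0.3,0.75,0],[-0.3,0.35,0.75,0],[0,0.3,0.1,0],[0,0,0,0]])

```text
time: 18.8
tcp_pos: [0.5037, 0.1296, 0.1845]
eef_rot: [[0.995, -0.003, 0.097], [-0.097, -0.001, 0.995], [-0.002, -1.0, -0.001]]
wrist_force: [-0.3, 0.4, -1.0]
grip_width: 0.0134
```

```bash
python3 -c "
from pl import *
o=where()
A=platefit(o,FIX,.014)
t=T(FIX,.0027,dn=.042,du=.001)
for r in plan(o,[t],fyaw(FIX)): print([float(x) for x in r])"
```

```text
t 18.80 tcp [503.7 129.6 184.5] yaw -5.56 F [-0.3  0.4 -1. ] M [ 0.   -0.04  0.02] w 13.4
plate rel (u,y,n) mm [ 9.4 15.1 85.3]
534 du,dy,dn mm [ 1.2 -0.9  1.8] pitch deg 1.41 med 0.001554796405894752
extent u [-0.0331  0.0367] y [-0.0003  0.0057  0.0102] n [0.0021 0.0908]
[-0.179, 0.522, 0.155, 0.0001]
[-0.179, 0.522, 0.155, 0.0]
```

Call:
servo_tool(series=[[-0.18,0.52,0.16,0],[-0.18,0.5,0.16,0],[0,0,0,0],[0,0,0,0]])

```text
time: 19.35
tcp_pos: [0.4927, 0.1432, 0.1462]
eef_rot: [[0.995, 0.002, 0.098], [-0.098, -0.0, 0.995], [0.002, -1.0, 0.0]]
wrist_force: [-0.0, 0.3, -1.5]
grip_width: 0.0133
```

```bash
python3 -c "
from pl import *
o=where();rel(o,FIX)
t=T(FIX,.0027,dn=.028,du=.002)
for r in plan(o,[t],fyaw(FIX),.008): print([float(x) for x in r])"
```

```text
t 19.35 tcp [492.7 143.2 146.2] yaw -5.65 F [-0.   0.3 -1.5] M [ 0.02 -0.03 -0.03] w 13.3
plate rel (u,y,n) mm [ 0.9  2.6 46. ]
[-0.083, 0.126, -0.001, -0.0002]
[-0.083, 0.126, -0.001, 0.0]
[-0.083, 0.126, -0.001, 0.0]
```

Call:
servo_tool(series=[[-0.08,0.13,0,0],[-0.08,0.13,0,0],[-0.08,0.13,0,0],[-0.03,0.05,0,0],[0,0,0,0]])

```text
time: 19.98
tcp_pos: [0.4802, 0.1448, 0.127]
eef_rot: [[0.995, -0.001, 0.097], [-0.097, -0.0, 0.995], [-0.001, -1.0, -0.001]]
wrist_force: [-0.3, -2.6, -2.8]
grip_width: 0.0135
```

```bash
python3 -c "
from pl import *
o=where();rel(o,FIX)"
```

```text
t 19.98 tcp [480.2 144.8 127. ] yaw -5.59 F [-0.3 -2.6 -2.8] M [-0.32  0.05  0.06] w 13.5
plate rel (u,y,n) mm [ 2.3  2.3 23.1]
```

Call:
servo_tool(series=[[-0.05,0.08,-0.02,0],[-0.08,0.14,0,0],[-0.08,0.14,0,0],[-0.02,0.04,0,0],[0,0,0,0]])

```text
time: 20.6
tcp_pos: [0.4713, 0.1451, 0.1112]
eef_rot: [[0.995, -0.0, 0.098], [-0.098, 0.0, 0.995], [-0.0, -1.0, -0.0]]
wrist_force: [1.1, 0.3, -3.3]
grip_width: 0.0132
```

```bash
python3 -c "
from pl import *
o=where();rel(o,FIX)"
```

```text
t 20.60 tcp [471.3 145.1 111.2] yaw -5.60 F [ 1.1  0.3 -3.3] M [-0. -0.  0.] w 13.2
plate rel (u,y,n) mm [2.1 2.8 5. ]
```

Call:
servo_tool(series=[[-0.04,0.07,0,0],[-0.03,0.05,0,0],[-0.012,0.022,0,0],[-0.012,0.022,0,0],[0,0,0,0]])

```text
time: 21.22
tcp_pos: [0.4694, 0.1455, 0.1065]
eef_rot: [[0.995, 0.004, 0.098], [-0.098, -0.0, 0.995], [0.004, -1.0, 0.0]]
wrist_force: [1.0, -0.8, 7.2]
grip_width: 0.0131
```

```bash
python3 -c "
from pl import *
o=where();rel(o,FIX)"
```

```text
t 21.23 tcp [469.4 145.5 106.5] yaw -5.60 F [ 1.  -0.8  7.2] M [-0.06  0.09  0.01] w 13.1
plate rel (u,y,n) mm [ 1.4  2.7 -0.1]
```

Call:
servo_tool(series=[[0.1,-0.17,0,0],[0.3,-0.52,0,0],[0.4,-0.7,0,0],[0.1,-0.7,0,0],[0,-0.9,0,0],[0,-0.6,-0.3,0],[0.2,0,-0.9,-0.0122],[0.2,0,-0.9,0]])

```text
time: 22.22
tcp_pos: [0.514, 0.0566, 0.2488]
eef_rot: [[1.0, 0.0, 0.019], [-0.019, 0.0, 1.0], [0.0, -1.0, 0.0]]
wrist_force: [0.3, -0.1, -2.2]
grip_width: 0.0134
```

```bash
python3 -c "
from pl import *
o=where();rel(o,FIX)
t=T(RACK,0.0015,dn=.06)
for r in plan(o,[[t[0],t[1],.245]],fyaw(RACK)): print([float(x) for x in r])"
```

```text
t 22.23 tcp [514.   56.6 248.8] yaw -1.10 F [ 0.3 -0.1 -2.2] M [-0.03 -0.03 -0.04] w 13.4
plate rel (u,y,n) mm [ 26.6  86.8 149.7]
[0.204, 0.016, -0.844, -0.0]
[0.204, 0.016, -0.844, 0.0]
[0.204, 0.016, -0.844, 0.0]
[0.204, 0.016, -0.844, 0.0]
[0.204, 0.016, -0.844, 0.0]
[0.204, 0.016, -0.844, 0.0]
```

Call:
servo_tool(series=[[0.2,0,-0.845,0],[0.2,0,-0.845,0],[0.2,0,-0.845,0],[0.2,0,-0.845,0],[0.2,0,-0.845,0],[0.2,0.2,-0.845,0],[0,0.7,0,0],[0,0.7,0,0]])

```text
time: 23.22
tcp_pos: [0.5576, -0.1472, 0.1835]
eef_rot: [[1.0, -0.0, 0.022], [-0.022, 0.0, 1.0], [-0.0, -1.0, 0.0]]
wrist_force: [0.2, -0.3, -2.7]
grip_width: 0.0132
```

```bash
python3 -c "
from pl import *
o=where();rel(o,RACK)
t=T(RACK,0.001,dn=.034,du=.001)
for r in plan(o,[t],fyaw(RACK)): print([float(x) for x in r])"
```

```text
t 23.23 tcp [ 557.6 -147.2  183.5] yaw -1.28 F [ 0.2 -0.3 -2.7] M [ 0.03 -0.02  0.04] w 13.2
plate rel (u,y,n) mm [14.1  2.  81.5]
[-0.155, 0.596, 0.012, -0.0005]
[-0.155, 0.596, 0.012, 0.0]
```

Call:
servo_tool(series=[[-0.155,0.6,0.01,0],[-0.155,0.58,0.01,0],[0,0,0,0],[-0.125,0.22,0,0],[-0.125,0.22,0,0],[-0.11,0.19,0,0],[0,0,0,0]])

```text
time: 24.1
tcp_pos: [0.5301, -0.1449, 0.1113]
eef_rot: [[1.0, -0.001, 0.021], [-0.021, 0.001, 1.0], [-0.001, -1.0, 0.001]]
wrist_force: [0.2, 0.8, -2.6]
grip_width: 0.0127
```

```bash
python3 -c "
from pl import *
o=where();rel(o,RACK)"
```

```text
t 24.10 tcp [ 530.1 -144.9  111.3] yaw -1.22 F [ 0.2  0.8 -2.6] M [-0.02 -0.01  0.03] w 12.7
plate rel (u,y,n) mm [1.8 0.2 5.3]
```

Call:
servo_tool(series=[[-0.04,0.075,0,0],[-0.025,0.045,0,0],[0.035,0.02,0,0],[0.025,0.018,0,0],[0,0,0,0]])

```text
time: 24.72
tcp_pos: [0.5306, -0.1452, 0.1061]
eef_rot: [[1.0, -0.001, 0.021], [-0.021, -0.0, 1.0], [-0.001, -1.0, -0.0]]
wrist_force: [-4.3, 1.3, 4.3]
grip_width: 0.0134
```

```bash
python3 -c "
from pl import *
o=where();rel(o,RACK)"
```

```text
t 24.73 tcp [ 530.6 -145.2  106.1] yaw -1.20 F [-4.3  1.3  4.3] M [ 0.08  0.89 -0.  ] w 13.4
plate rel (u,y,n) mm [-1.1  0.5  1. ]
```

Call:
servo_tool(series=[[0,0,0,0],[0,0,0,0],[0,-0.4,0,0],[0,-0.8,0,0],[0,-0.6,0.3,0],[0,0,0.8,0],[0,0,0.78,0],[0,0,0,0]], jaw=100)

```text
time: 25.72
tcp_pos: [0.5328, -0.0684, 0.179]
eef_rot: [[1.0, 0.002, 0.018], [-0.018, -0.0, 1.0], [0.002, -1.0, -0.0]]
wrist_force: [0.4, 0.1, -0.1]
grip_width: 0.0518
```

```bash
python3 -c "
from pl import *
o=where();rel(o,RACK)
t=T(RACK,-.075);  print(t)
for r in plan(o,[t],fyaw(RACK)): print([float(x) for x in r])
d=capture('side');crop(d,120,280,220,340,3.6,'pics/s7.png')
"
```

```text
t 25.73 tcp [532.8 -68.4 179. ] yaw -1.06 F [ 0.4  0.1 -0.1] M [-0.02 -0.03  0.  ] w 51.8
plate rel (u,y,n) mm [ 34.7 -76.4  64.4]
[ 0.53054977 -0.06969946  0.10585531]
[-0.018, 0.61, -0.011, 0.0001]
[-0.018, 0.61, -0.011, 0.0]
[-0.018, 0.61, -0.011, 0.0]
```

View pics/s7.png

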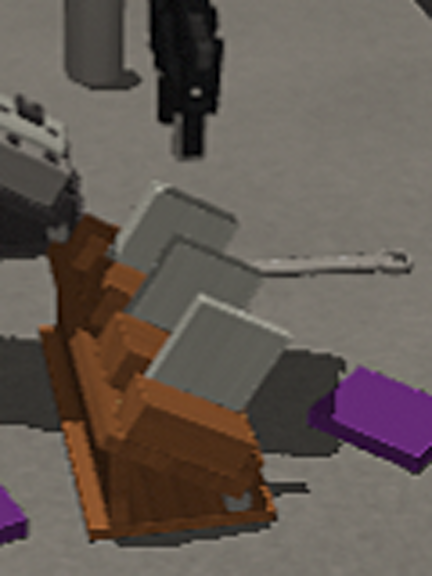

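Both are back in the rack, seated. Now the thick plate.

Call:
servo_tool(series=[[-0.02,0.6,-0.01,0],[-0.02,0.75,-0.01,0],[0,0.48,0,0],[0,0,0,0]])

```text
time: 26.28
tcp_pos: [0.5298, -0.0714, 0.1034]
eef_rot: [[1.0, -0.003, 0.022], [-0.022, 0.001, 1.0], [-0.003, -1.0, 0.001]]
wrist_force: [-0.3, 0.2, -0.5]
grip_width: 0.0519
```

Call:
servo_tool(series=[[0,0,0,0],[0,0,0,0],[0,0,0,0],[0,0,0,0]], jaw=255, squeeze=60)

```text
time: 26.78
tcp_pos: [0.5317, -0.0711, 0.1059]
eef_rot: [[1.0, 0.002, 0.021], [-0.021, -0.001, 1.0], [0.002, -1.0, -0.001]]
wrist_force: [-0.8, 0.2, 6.7]
grip_width: 0.0172
```

```bash
python3 -c "
from pl import *
o=where();rel(o,RACK)
"
```

```text
t 26.77 tcp [531.7 -71.1 105.9] yaw -1.20 F [-0.8  0.2  6.7] M [0.06 0.16 0.02] w 17.2
plate rel (u,y,n) mm [ -1.  -73.6   0.7]
```

Call:
servo_tool(series=[[0.3,-0.52,0,0],[0.4,-0.7,0,0],[0.3,-0.52,0,0],[0,-0.7,0.4,0],[-0.2,-0.1,0.85,0.0122],[-0.3,0,0.9,0],[-0.3,0,0.9,0],[-0.3,0,0.9,0]])

```text
time: 27.78
tcp_pos: [0.5376, 0.0907, 0.2056]
eef_rot: [[0.995, -0.001, 0.098], [-0.098, -0.0, 0.995], [-0.001, -1.0, -0.0]]
wrist_force: [-0.5, 0.9, -3.3]
grip_width: 0.0171
```

```bash
python3 -c "
from pl import *
o=where();rel(o,FIX)
t=T(FIX,.0028,dn=.043,du=.001)
for r in plan(o,[[t[0]+.01,t[1],.18],t],fyaw(FIX)): print([float(x) for x in r])"
```

```text
t 27.77 tcp [537.6  90.7 205.6] yaw -5.60 F [-0.5  0.9 -3.3] M [ 0.03 -0.04 -0.01] w 17.1
plate rel (u,y,n) mm [-12.5  50.5 122.4]
[-0.518, 0.32, 0.609, -0.0]
[-0.518, 0.32, 0.609, 0.0]
[-0.124, 0.455, -0.012, 0.0]
[-0.124, 0.455, -0.012, 0.0]
```

Call:
servo_tool(series=[[-0.5,0.3,0.6,0],[-0.5,0.32,0.62,0],[-0.12,0.45,0,0],[-0.12,0.4,0,0],[0,0,0,0],[0,0,0,0]])

```text
time: 28.52
tcp_pos: [0.4946, 0.1426, 0.1478]
eef_rot: [[0.995, 0.001, 0.098], [-0.098, -0.0, 0.995], [0.001, -1.0, 0.0]]
wrist_force: [0.3, 0.2, -2.0]
grip_width: 0.0173
```

```bash
python3 -c "
from pl import *
o=where();rel(o,FIX)
t=T(FIX,.0028,dn=.038,du=.0015)
for r in plan(o,[t],fyaw(FIX),.008): print([float(x) for x in r])"
```

```text
t 28.52 tcp [494.6 142.6 147.8] yaw -5.64 F [ 0.3  0.2 -2. ] M [-0.04 -0.02  0.02] w 17.3
plate rel (u,y,n) mm [ 0.1  3.1 48.4]
[-0.08, 0.103, 0.003, -0.0001]
[-0.08, 0.103, 0.003, 0.0]
```

Call:
servo_tool(series=[[-0.08,0.1,0.005,0],[-0.08,0.1,0,0],[-0.04,0.07,0,0],[-0.03,0.05,0,0],[0,0,0,0]])

```text
time: 29.15
tcp_pos: [0.4849, 0.1438, 0.1347]
eef_rot: [[0.995, 0.0, 0.098], [-0.098, -0.0, 0.995], [0.0, -1.0, -0.0]]
wrist_force: [0.1, -1.5, -2.7]
grip_width: 0.0173
```

```bash
python3 -c "
from pl import *
o=where();rel(o,FIX)"
```

```text
t 29.15 tcp [484.9 143.8 134.7] yaw -5.60 F [ 0.1 -1.5 -2.7] M [-0.37 -0.04  0.08] w 17.3
plate rel (u,y,n) mm [ 1.9  2.8 32.2]
```

Call:
servo_tool(series=[[-0.025,0.043,-0.01,0],[-0.025,0.043,0,0],[-0.012,0.022,0,0],[0,0,0,0]])

```text
time: 29.65
tcp_pos: [0.4854, 0.1435, 0.1337]
eef_rot: [[0.995, 0.007, 0.097], [-0.097, -0.001, 0.995], [0.007, -1.0, 0.0]]
wrist_force: [0.2, -4.3, 16.1]
grip_width: 0.0171
```

```bash
python3 -c "
from pl import *
o=where();rel(o,FIX)"
```

```text
t 29.65 tcp [485.4 143.5 133.7] yaw -5.59 F [ 0.2 -4.3 16.1] M [-0.61  0.39  0.16] w 17.1
plate rel (u,y,n) mm [ 1.   3.1 31.5]
```

Call:
servo_tool(series=[[0,0,-0.02,0],[-0.02,0.035,-0.005,0],[0,0,0,0]])

```text
time: 30.02
tcp_pos: [0.4855, 0.1433, 0.1335]
eef_rot: [[0.995, 0.009, 0.098], [-0.098, 0.001, 0.995], [0.009, -1.0, 0.002]]
wrist_force: [-1.2, -1.6, 22.9]
grip_width: 0.0177
```

```bash
python3 -c "
from pl import *
o=where();rel(o,FIX)
d=capture('side');crop(d,100,220,160,300,4,'pics/s8.png')"
```

```text
t 30.02 tcp [485.5 143.3 133.5] yaw -5.61 F [-1.2 -1.6 22.9] M [-0.1   0.62  0.06] w 17.7
plate rel (u,y,n) mm [ 0.8  3.3 31.4]
```

View pics/s8.png

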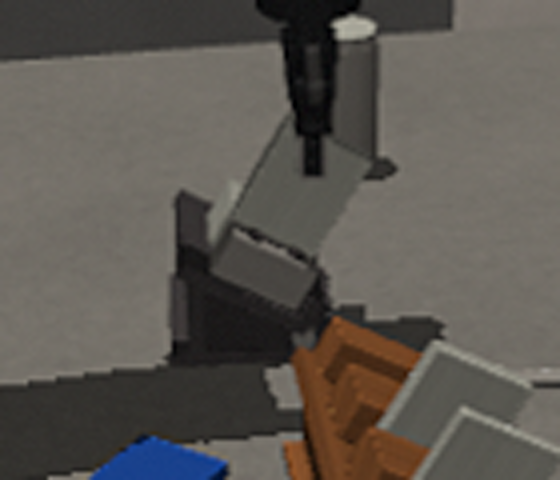

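Call:
servo_tool(series=[[0.1,-0.17,0,0],[0.15,-0.4,0,0],[0.1,-0.8,0,0],[0.2,-0.8,-0.4,0],[0.3,-0.3,-0.9,-0.0122],[0.3,0,-0.9,0],[0.3,0,-0.9,0],[0.3,0,-0.9,0]])

```text
time: 31.08
tcp_pos: [0.544, -0.0219, 0.2278]
eef_rot: [[1.0, -0.001, 0.021], [-0.021, 0.0, 1.0], [-0.001, -1.0, 0.0]]
wrist_force: [0.2, -0.5, -2.8]
grip_width: 0.0175
```

```bash
python3 -c "
from pl import *
o=where();rel(o,RACK)
t=T(RACK,-.075,dn=.036,du=.001)
for r in plan(o,[[t[0]+.01,t[1],.20],t],fyaw(RACK)): print([float(x) for x in r])"
```

```text
t 31.07 tcp [544.  -21.9 227.8] yaw -1.21 F [ 0.2 -0.5 -2.8] M [ 0.01 -0.05 -0.01] w 17.5
plate rel (u,y,n) mm [  50.1 -123.1  111.9]
[0.183, 0.347, -0.598, -0.0003]
[0.182, 0.347, -0.598, 0.0]
[-0.125, 0.781, -0.002, 0.0]
[-0.125, 0.781, -0.002, 0.0]
```

Call:
servo_tool(series=[[0.18,0.3,-0.6,0],[0.18,0.35,-0.6,0],[-0.12,0.75,0,0],[-0.12,0.75,0,0],[0,0,0,0]])

```text
time: 31.7
tcp_pos: [0.5453, -0.0682, 0.139]
eef_rot: [[1.0, -0.006, 0.022], [-0.022, 0.002, 1.0], [-0.006, -1.0, 0.002]]
wrist_force: [-0.2, 0.3, -2.4]
grip_width: 0.0174
```

```bash
python3 -c "
from pl import *
o=where();A=platefit(o,RACK,.018)
t=T(RACK,-.075,dn=.005,du=.001)
for r in plan(o,[t],fyaw(RACK),.011): print([float(x) for x in r])"
```

```text
t 31.70 tcp [545.3 -68.2 139. ] yaw -1.23 F [-0.2  0.3 -2.4] M [ 0.02  0.02 -0.  ] w 17.4
plate rel (u,y,n) mm [  3.9 -76.8  36.1]
441 du,dy,dn mm [ 1.  -0.9 -2. ] pitch deg -0.46 med 0.0011992146321565325
extent u [-0.0309  0.0373] y [-0.0041  0.0074  0.0109] n [0.017  0.0885]
[-0.109, 0.236, -0.015, -0.0004]
[-0.109, 0.236, -0.015, 0.0]
[-0.109, 0.236, -0.015, 0.0]
```

Call:
servo_tool(series=[[-0.1,0.16,-0.045,0],[-0.13,0.22,0,0],[-0.13,0.22,0,0],[-0.04,0.09,0,0],[0,0,0,0]])

```text
time: 32.38
tcp_pos: [0.5313, -0.0703, 0.1137]
eef_rot: [[1.0, -0.001, 0.021], [-0.021, 0.0, 1.0], [-0.001, -1.0, 0.0]]
wrist_force: [-0.2, 0.2, -3.7]
grip_width: 0.0172
```

```bash
python3 -c "
from pl import *
o=where();rel(o,RACK)"
```

```text
t 32.38 tcp [531.3 -70.3 113.7] yaw -1.22 F [-0.2  0.2 -3.7] M [-0.05  0.01  0.04] w 17.2
plate rel (u,y,n) mm [  3.3 -74.4   7.1]
```

Call:
servo_tool(series=[[-0.045,0.08,0,0],[-0.03,0.05,0,0],[0.04,0.025,0,0],[0.05,0.03,0,0],[0.01,0.01,0,0],[0,0,0,0]])

```text
time: 33.12
tcp_pos: [0.5325, -0.0704, 0.1065]
eef_rot: [[1.0, -0.0, 0.021], [-0.021, -0.0, 1.0], [-0.0, -1.0, -0.0]]
wrist_force: [-3.8, 0.5, 2.0]
grip_width: 0.0173
```

```bash
python3 -c "
from pl import *
o=where();rel(o,RACK)"
```

```text
t 33.12 tcp [532.5 -70.4 106.5] yaw -1.21 F [-3.8  0.5  2. ] M [-0.    0.66  0.04] w 17.3
plate rel (u,y,n) mm [ -1.4 -74.3   1.5]
```

Seated against the ledge. Release and return to the middle plate (world −y).

Call:
servo_tool(series=[[0,0,0,0],[0,0,0,0],[0,-0.4,0,0],[0,-0.8,0,0],[0,-0.6,-0.3,0],[-0.05,0,-0.8,0],[-0.05,0,-0.77,0],[0,0,0,0]], jaw=100)

```text
time: 34.12
tcp_pos: [0.5274, -0.1471, 0.1796]
eef_rot: [[1.0, 0.002, 0.024], [-0.024, -0.001, 1.0], [0.002, -1.0, -0.001]]
wrist_force: [-0.5, 0.8, -0.4]
grip_width: 0.0516
```

```bash
python3 -c "
from pl import *
o=where();rel(o,RACK)
t=T(RACK,0);  print(t)
for r in plan(o,[t],fyaw(RACK)): print([float(x) for x in r])
d=capture('side');crop(d,120,280,220,340,3.6,'pics/s9.png')
"
```

```text
t 34.12 tcp [ 527.4 -147.1  179.6] yaw -1.37 F [-0.5  0.8 -0.4] M [ 0.05 -0.05 -0.03] w 51.6
plate rel (u,y,n) mm [38.3  2.4 63.1]
[ 0.52911041 -0.14468565  0.10585531]
[0.014, 0.615, 0.02, -0.0007]
[0.014, 0.615, 0.02, 0.0]
[0.014, 0.615, 0.02, 0.0]
```

View pics/s9.png

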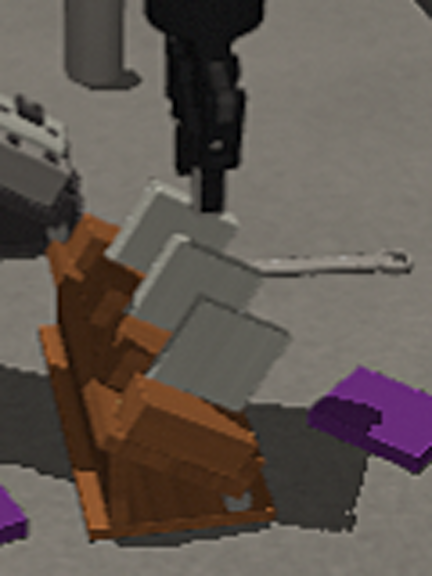

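Call:
servo_tool(series=[[0.02,0.6,0.02,0],[0.02,0.75,0.02,0],[0,0.48,0,0],[0,0,0,0],[0,0,0,0]])

```text
time: 34.8
tcp_pos: [0.5294, -0.1432, 0.1061]
eef_rot: [[1.0, 0.001, 0.02], [-0.02, -0.0, 1.0], [0.001, -1.0, -0.0]]
wrist_force: [0.5, 0.7, 0.9]
grip_width: 0.0521
```

Call:
servo_tool(series=[[0,0,0,0],[0,0,0,0],[0,0,0,0],[0,0,0,0]], jaw=255, squeeze=60)

```text
time: 35.3
tcp_pos: [0.5292, -0.1439, 0.1059]
eef_rot: [[1.0, 0.001, 0.021], [-0.021, -0.001, 1.0], [0.001, -1.0, -0.001]]
wrist_force: [-1.1, -0.5, 6.1]
grip_width: 0.0132
```

```bash
python3 -c "
from pl import *
o=where();rel(o,RACK)
"
```

```text
t 35.30 tcp [ 529.2 -143.9  105.9] yaw -1.22 F [-1.1 -0.5  6.1] M [-0.05  0.21  0.02] w 13.2
plate rel (u,y,n) mm [ 0.  -0.7  0.1]
```

Call:
servo_tool(series=[[0.3,-0.52,0,0],[0.4,-0.7,0,0],[0.3,-0.52,0,0],[0,-0.9,0,0],[0,-0.9,0.3,0],[-0.2,0,0.8,0.0122],[-0.25,0,0.9,0],[-0.25,0,0.9,0]])

```text
time: 36.3
tcp_pos: [0.5479, -0.0255, 0.2459]
eef_rot: [[0.995, -0.001, 0.098], [-0.098, 0.001, 0.995], [-0.001, -1.0, 0.0]]
wrist_force: [1.2, -0.7, -1.9]
grip_width: 0.0136
```

```bash
python3 -c "
from pl import *
o=where();rel(o,FIX)
t=T(FIX,.0029,dn=.044,du=.002);  print(t)
for r in plan(o,[[t[0]+.01,t[1],.19],t],fyaw(FIX)): print([float(x) for x in r])"
```

```text
t 36.30 tcp [547.9 -25.5 245.9] yaw -5.64 F [ 1.2 -0.7 -1.9] M [ 0.03 -0.04 -0.02] w 13.6
plate rel (u,y,n) mm [-11.  165.2 168.1]
[0.49075976 0.14316552 0.14496042]
[-0.265, 0.233, 0.68, -0.0001]
[-0.264, 0.233, 0.68, 0.0]
[-0.264, 0.233, 0.68, 0.0]
[-0.264, 0.233, 0.68, 0.0]
[-0.264, 0.233, 0.68, 0.0]
[-0.264, 0.233, 0.68, 0.0]
[-0.124, 0.563, -0.012, 0.0]
[-0.124, 0.563, -0.012, 0.0]
```

Call:
servo_tool(series=[[-0.26,0.2,0.68,0],[-0.26,0.2,0.68,0],[-0.26,0.25,0.68,0],[-0.26,0.25,0.68,0],[-0.26,0.25,0.68,0],[-0.26,0.25,0.68,0],[-0.12,0.55,0,0],[-0.12,0.4,0,0]])

```text
time: 37.3
tcp_pos: [0.4919, 0.1431, 0.1511]
eef_rot: [[0.995, -0.002, 0.097], [-0.097, -0.0, 0.995], [-0.002, -1.0, -0.0]]
wrist_force: [0.4, -0.1, -1.2]
grip_width: 0.0134
```

Call:
servo_tool(series=[[0,0,0,0],[0,0,0,0]])

```text
time: 37.55
tcp_pos: [0.4936, 0.1425, 0.1532]
eef_rot: [[0.995, 0.001, 0.098], [-0.098, 0.0, 0.995], [0.001, -1.0, 0.0]]
wrist_force: [-0.1, -0.2, -2.4]
grip_width: 0.0129
```

```bash
python3 -c "
from pl import *
o=where();rel(o,FIX)
t=T(FIX,.0029,dn=.026,du=.0025)
for r in plan(o,[t],fyaw(FIX),.008): print([float(x) for x in r])"
```

```text
t 37.55 tcp [493.6 142.5 153.2] yaw -5.65 F [-0.1 -0.2 -2.4] M [-0.01 -0.01 -0.01] w 12.9
plate rel (u,y,n) mm [ 3.6  3.3 52.6]
[-0.077, 0.147, 0.002, -0.0001]
[-0.077, 0.147, 0.002, 0.0]
[-0.077, 0.147, 0.002, 0.0]
[-0.077, 0.147, 0.002, 0.0]
```

Call:
servo_tool(series=[[-0.08,0.15,0.006,0],[-0.08,0.15,0,0],[-0.08,0.14,0,0],[-0.08,0.14,0,0],[0,0,0,0]])

```text
time: 38.17
tcp_pos: [0.4795, 0.1444, 0.1287]
eef_rot: [[0.995, -0.001, 0.098], [-0.098, -0.0, 0.995], [-0.001, -1.0, -0.0]]
wrist_force: [0.4, 1.3, -3.0]
grip_width: 0.0131
```

```bash
python3 -c "
from pl import *
o=where();rel(o,FIX)"
```

```text
t 38.17 tcp [479.5 144.4 128.7] yaw -5.60 F [ 0.4  1.3 -3. ] M [-0.04 -0.03 -0.01] w 13.1
plate rel (u,y,n) mm [ 3.7  2.8 24.3]
```

Call:
servo_tool(series=[[-0.07,0.12,0,0],[-0.08,0.14,0,0],[-0.07,0.12,0,0],[-0.03,0.05,0,0],[-0.02,0.035,0,0],[0,0,0,0]])

```text
time: 38.92
tcp_pos: [0.4696, 0.1454, 0.1108]
eef_rot: [[0.995, 0.0, 0.098], [-0.098, 0.0, 0.995], [0.0, -1.0, 0.0]]
wrist_force: [0.5, 0.6, -2.2]
grip_width: 0.0136
```

```bash
python3 -c "
from pl import *
o=where();rel(o,FIX)"
```

```text
t 38.92 tcp [469.6 145.4 110.8] yaw -5.60 F [ 0.5  0.6 -2.2] M [ 0.02 -0.01  0.03] w 13.6
plate rel (u,y,n) mm [3.4 2.7 3.8]
```

Call:
servo_tool(series=[[-0.03,0.055,0,0],[-0.02,0.035,0,0],[-0.01,0.015,0,0],[0.03,0.017,0,0],[0.03,0.017,0,0],[0,0,0,0]])

```text
time: 39.67
tcp_pos: [0.4708, 0.1454, 0.1061]
eef_rot: [[0.995, 0.003, 0.098], [-0.098, 0.0, 0.995], [0.003, -1.0, 0.0]]
wrist_force: [2.6, 0.2, 5.2]
grip_width: 0.0132
```

```bash
python3 -c "
from pl import *
o=where();rel(o,FIX)"
```

```text
t 39.67 tcp [470.8 145.4 106.1] yaw -5.61 F [2.6 0.2 5.2] M [-0.06 -0.25 -0.02] w 13.2
plate rel (u,y,n) mm [-0.   2.6  0.4]
```

Call:
servo_tool(series=[[0.025,0.012,0,0],[0.025,0.012,0,0],[0,0,0,0]])

```text
time: 40.05
tcp_pos: [0.4716, 0.1453, 0.1059]
eef_rot: [[0.995, -0.0, 0.097], [-0.097, 0.0, 0.995], [-0.0, -1.0, 0.0]]
wrist_force: [-6.3, -0.9, 16.6]
grip_width: 0.0132
```

```bash
python3 -c "
from pl import *
o=where();rel(o,FIX)"
```

```text
t 40.05 tcp [471.6 145.3 105.9] yaw -5.59 F [-6.3 -0.9 16.6] M [-0.13  1.22 -0.01] w 13.2
plate rel (u,y,n) mm [-0.9  2.6  0.5]
```

Call:
servo_tool(series=[[0,0,0,0],[0,0,0,0],[0,-0.3,0,0],[0,-0.8,0,0],[0,-0.9,0,0],[-0.2,-0.6,-0.5,0],[-0.3,0,-0.9,0],[0,0,0,0]], jaw=100)

```text
time: 41.05
tcp_pos: [0.4458, 0.0901, 0.2092]
eef_rot: [[0.995, 0.001, 0.1], [-0.1, -0.0, 0.995], [0.001, -1.0, -0.0]]
wrist_force: [1.5, -0.1, -1.3]
grip_width: 0.052
```

```bash
python3 -c "
from pl import *
o=where()
d=capture('side');c=capture('top');crop(d,100,280,180,330,3.3,'pics/s10.png');crop(c,100,260,60,440,2.1,'pics/t10.png')
P=cloud(d).reshape(-1,3);Q=toslope(P,FIX);m=(abs(Q[:,0])<.06)&(Q[:,1]>-.02)&(Q[:,1]<.03)&(Q[:,2]>.055)&(Q[:,2]<.12)
A=Q[m];print(m.sum(),np.percentile(A,[1,50,99],axis=0).round(4))
"
```

```text
t 41.05 tcp [445.8  90.1 209.2] yaw -5.73 F [ 1.5 -0.1 -1.3] M [-0.02 -0.06 -0.01] w 52.0
320 [[-0.0345 -0.0037  0.0554]
 [ 0.0018  0.009   0.0755]
 [ 0.0353  0.0153  0.0924]]
```

View pics/s10.png

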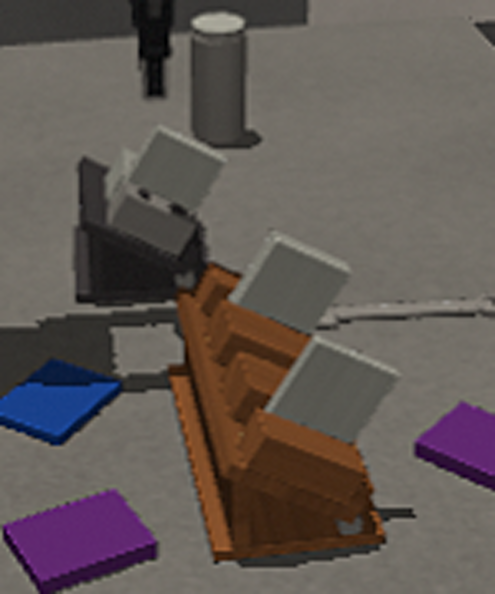

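View pics/t10.png

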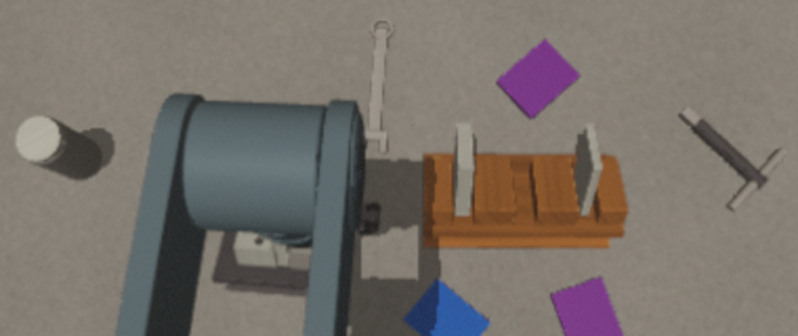

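```bash
python3 -c "
from plant import *
print(sign_off())"
```

```text
the job is handed in; nothing more can be done
None
```

The middle (14 mm) plate is standing in the gap against the low ledge. The thin and thick plates are back in their own rack slots, and I handed the job in at about 41 s.

1. **Thin (10 mm):** it went all the way down. With it in the gap I pressed it lightly against each side. It had about 6 mm of side play, which puts the gap at about 16 mm. I then took it out and put it back in the rack.
2. **Middle (14 mm):** it went all the way down, reaching the floor at the same height as the thin plate to within 0.5 mm. I took it out and put it back in the rack.
3. **Thick (18 mm):** it stopped on both chamfers about 31 mm above the floor, under about 25 N of push, so it does not fit. I put it back in the rack.
4. **Middle again:** I pushed it to the floor and slid it down the slope until the force showed it was against the ledge, then released it.

**Last checks:**
- In the side picture the middle plate runs from -34.5 to +35.3 mm along the slope, where ±35 mm is ideal. Its top is about 92 mm above the floor against a nominal 90 mm, which matches the 1 to 2 mm height error I saw elsewhere in the camera readings.
- The same picture shows the middle slot empty, the other two plates upright in the rack, and the gripper clear of everything.
- The oil can, spanner, chuck key and look-alike plates show no visible movement in the final pictures. I compared these by eye only.
- The highest wrist force I read was about 23 N, sampled at the end of each move.

No check failed.

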